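Copy the call button's code to the receiver

TASK

Pair the drinks-ready receiver (the sloping box with the hinged metal cover) with its call button: lift the cover right up, set its five small lever switches to the same pattern as the five open switches on the call-button box, and swing the cover fully shut. Then press the round call button all the way down to try it and let go. Do not alter the call button's own switches, and leave the jigger, peeler, measuring cup and spice jar where they stand.

Things in the scene. Friction and masses are not known exactly. Their poses are not given: they have to be found in the camera images.
- receiver: Grey wedge-shaped box fixed on the worktop, 98 deep (x) x 156 wide (y), 22 high in front, 91 at the back. Origin: centre of its underside; x to its back, y left, z up; turned by yaw only. Its face slopes up to the back at 35 degrees and has a well 68 (up the slope) x 128 x 14 deep under a metal cover. Five white levers stand in a row across the well's floor
- rx_row (a point): Fixed point in the middle of the receiver's row of levers, at their feet, 2 above the well's floor. x up the slope, y left, z square out of the face. Lever feet at y = +44, +22, 0, -22, -44 (levers 1 to 5, left to right as the robot sees them). Each lever: paddle 6 wide, 4.4 thick, 11.5 long. The well's rim is 12 above this point, 34 off up and down the slope, 64 to either side
- rx_s1 (a joint): Tilt of the receiver's lever 1, rad: +0.4 leaning up the slope (on), -0.4 leaning down the slope (off). A snap spring holds it at either end; about 1.5 N on its upper half pushes it over the middle, and it snaps the rest
- rx_s2 (a joint): Tilt of the receiver's lever 2, rad: +0.4 leaning up the slope (on), -0.4 leaning down the slope (off).
- rx_s3 (a joint): Tilt of the receiver's lever 3, rad: +0.4 leaning up the slope (on), -0.4 leaning down the slope (off).
- rx_s4 (a joint): Tilt of the receiver's lever 4, rad: +0.4 leaning up the slope (on), -0.4 leaning down the slope (off).
- rx_s5 (a joint): Tilt of the receiver's lever 5, rad: +0.4 leaning up the slope (on), -0.4 leaning down the slope (off).
- cover (a joint): Opening of the receiver's metal cover, rad: 0 shut (lying on the face), 2.1 fully open. Hinged along its upper edge, stiff (0.045 N m): stays wherever left. Plate 76 x 136 x 3, from 2 to 78 off the hinge line. Fully open it still leans over to the front, 5 degrees from upright, close above the switches, so at the switches the tool must lean back towards the robot, by 25 to 45 degrees
- cover_hinge (a point): Fixed point in the middle of the cover's hinge line; axes as for rx_row; 38 up the slope and 13.5 out from rx_row; the plate's mid-thickness turns about it
- cover_tab (a point): Point on the cover's grip tab, a metal lug 14 wide (y), 5 thick, standing 24 high on the plate at the middle of its lower edge. The point is 15 above the plate's outer face, 9 below the lug's top, 75.5 from the hinge line along the plate. Shut, the tab points square out of the face. Moves with the cover
- call_unit: Call-button box: flat grey box fixed on the black 8 mm bar mat, 104 deep (x) x 124 wide (y) x 32 high. Origin: centre of its underside; x to its back, y left, z up; turned by yaw only. Round steel button near its front; along its back, 28 behind the origin, a row of five uncovered lever switches like the receiver's, also 22 apart, in a well 8 deep
- tx_tip_a (a point): Tip of the call-button box's lever a. Levers a to e stand in any order along the row: the tip's y in the box's frame (+44, +22, 0, -22, -44 from left to right) tells its place, partner of the receiver's lever 1 to 5. On = leaning to the back: tip about 4.5 behind the foot line (x = 28 + 4.5 in the box's frame); off = leaning to the front (28 - 4.5). Tips 45 above the worktop
- tx_tip_b (a point): Tip of the call-button box's lever b. See tx_tip_a for place and lean
- tx_tip_c (a point): Tip of the call-button box's lever c. See tx_tip_a for place and lean
- tx_tip_d (a point): Tip of the call-button box's lever d. See tx_tip_a for place and lean
- tx_tip_e (a point): Tip of the call-button box's lever e. See tx_tip_a for place and lean
- call_button (a joint): How far the call button is pressed, m: 0 up, 0.005 fully down; a spring pushes it back; fully down takes 4.5 N
- call_top (a point): Centre of the call button's top, 50 above the worktop, 20 in front of the box's origin; button 36 across, pressed straight down
- jigger: Steel double jigger, 45 across, 80 high, upright; origin under its centre. Bystander
- peeler1: Yellow-handled peeler lying flat, 170 x 25 x 18; origin under its centre. Bystander
- measure_cup: Clear conical measuring cup, 57 across, 119 high, upright; origin under its centre. Bystander
- spice1: Spice jar, 42 across, 106 high, upright; origin under its centre. Bystander

How it is judged (in metres and radians):
On the way, in this order (a step that is already met when the one before it is completed fails the run):
1. the receiver's cover is lifted up (more than 1.4 rad) (value of joint cover above 1.4 rad), for 0.2 s.
2. with the cover up, all five receiver switches show the call button's pattern (((y of tx_tip_a in the frame of call_unit between 0.036 and 0.052 m and value of joint rx_s1 above 0.3 rad) or (not (y of tx_tip_a in the frame of call_unit between 0.036 and 0.052 m) and value of joint rx_s1 below -0.3 rad)) and ((y of tx_tip_d in the frame of call_unit between 0.014 and 0.03 m and value of joint rx_s2 above 0.3 rad) or (not (y of tx_tip_d in the frame of call_unit between 0.014 and 0.03 m) and value of joint rx_s2 below -0.3 rad)) and ((y of tx_tip_a in the frame of call_unit between -0.008 and 0.008 m and value of joint rx_s3 above 0.3 rad) or (not (y of tx_tip_a in the frame of call_unit between -0.008 and 0.008 m) and value of joint rx_s3 below -0.3 rad)) and ((y of tx_tip_a in the frame of call_unit between -0.03 and -0.014 m and value of joint rx_s4 above 0.3 rad) or (not (y of tx_tip_a in the frame of call_unit between -0.03 and -0.014 m) and value of joint rx_s4 below -0.3 rad)) and ((y of tx_tip_d in the frame of call_unit between -0.052 and -0.036 m and value of joint rx_s5 above 0.3 rad) or (not (y of tx_tip_d in the frame of call_unit between -0.052 and -0.036 m) and value of joint rx_s5 below -0.3 rad)) and value of joint cover above 1 rad), for 0.2 s.
3. the cover is shut over the set switches (((y of tx_tip_a in the frame of call_unit between 0.036 and 0.052 m and value of joint rx_s1 above 0.3 rad) or (not (y of tx_tip_a in the frame of call_unit between 0.036 and 0.052 m) and value of joint rx_s1 below -0.3 rad)) and ((y of tx_tip_d in the frame of call_unit between 0.014 and 0.03 m and value of joint rx_s2 above 0.3 rad) or (not (y of tx_tip_d in the frame of call_unit between 0.014 and 0.03 m) and value of joint rx_s2 below -0.3 rad)) and ((y of tx_tip_a in the frame of call_unit between -0.008 and 0.008 m and value of joint rx_s3 above 0.3 rad) or (not (y of tx_tip_a in the frame of call_unit between -0.008 and 0.008 m) and value of joint rx_s3 below -0.3 rad)) and ((y of tx_tip_a in the frame of call_unit between -0.03 and -0.014 m and value of joint rx_s4 above 0.3 rad) or (not (y of tx_tip_a in the frame of call_unit between -0.03 and -0.014 m) and value of joint rx_s4 below -0.3 rad)) and ((y of tx_tip_d in the frame of call_unit between -0.052 and -0.036 m and value of joint rx_s5 above 0.3 rad) or (not (y of tx_tip_d in the frame of call_unit between -0.052 and -0.036 m) and value of joint rx_s5 below -0.3 rad)) and value of joint cover below 0.05 rad), for 0.2 s.
4. with the cover shut, the call button is pressed all the way down (all of step 3 and value of joint call_button above 0.0042 m), for 0.1 s.
At the end, for the whole second after the job is handed in: All five receiver switches lean the same way as their partners on the call-button box (each lever past 0.3 of its 0.4 rad), the cover is shut (within 0.05 rad) and the call button is up again (within 1 mm) (all of step 3 and value of joint call_button below 0.001 m); the robot touches nothing.
It fails at once if a switch of the call-button box is moved (distance of any of tx_tip_a, tx_tip_b, tx_tip_c, tx_tip_d, tx_tip_e from where it was at the start of the episode above 0.004 m).
It fails at once if a bystander is pushed more than 20 mm or tipped over (distance of any of jigger, peeler1, measure_cup, spice1 from where it was at the start of the episode above 0.02 m or angle between any of jigger, measure_cup, spice1's own z axis and vertical above 0.5 rad).
It also fails if it takes over 72 s, if anything falls off the work surface, if the arm or the gripper's body presses on something with over 40 N, if the wrist force passes 120 N, or if a joint passes its speed limit or range.

ROBOT

A 6-joint arm with a two-finger parallel gripper is mounted at the origin on a cart in front of the work surface, level with it; the furniture and walls round the work are solid. World frame = base frame: x ahead of the robot, y to its left, z up, the work surface at z = 0. Lengths are in mm, angles in rad, forces in N, time in s.
With the tool pointing down it reaches from about 400 to 925 mm from the base axis. Payload 12.5 kg.
Tool frame: the origin (TCP) lies between the finger pads; the fingertips stand 19 mm ahead of it and the grasp point (between the pads) is the TCP (env.nose_length is the distance from the TCP to the fingertips, in mm); z points along the fingers, y is the line along which they close (so a half turn about z gives the same grasp; the last joint's range is limited). The gripper opens to 95 mm and grips with 3 to 60 N. Pads are 20 mm wide; open, the fingers measure 119 mm over their backs; the gripper's body (75 mm by 180 mm) begins 59 mm behind the grasp point.
Start: joints at [-1.43, 0.491, 1.559, -0, 1.092, -0.106], TCP at [152.711, -606.073, 233.661] pointing down, gripper open.
Joint ranges: [-3.1, 3.1], [-0.84, 2.19], [0.05, 2.79], [-1.13, 4.28], [0.06, 2.93], [-2.69, 2.69]. Speed limits (rad/s): [2.22, 2.22, 2.79, 3.14, 3.14, 3.14].

INTERFACE

Orientations are given as [roll, pitch, yaw] about the fixed x, y, z axes, in that order (R = Rz(yaw) Ry(pitch) Rx(roll)).
In Python, from cell import env gives the robot as it stands. The module is installed in compiled form; this text tells all that it offers.
- The arm moves only by the tool drive_tool, never from a script. Its argument "rows" is a list that holds one entry, the list of rows, each a list of 7 numbers: the shift along the tool's x, y, z scaled (see below), then the turn, a rotation vector about the tool's x, y, z scaled (see below), then the opening, from 0 (shut) to 1 (fully open). In form: [[[tx, ty, tz, ax, ay, az, jaw], ...]]. A call has 1 to 5 rows; each row shifts and turns the commanded pose from where the row before left it, along the tool's axes as they then stand; what a row does not reach is not made up. The controller multiplies each number of a shift by 250 mm and each number of a turn by 180 degrees. A row lasts 1/8 s, in which the tool goes at most 62.5 mm and 10.7 degrees, less where a joint would pass 70% of its speed; a pose out of reach is approached as far as the arm can. A call with a number of a shift or a turn outside -1 to 1 is refused whole. A call with a gripper value outside its range is refused whole. The fingers move at their own pace and stop on an object; the grip force is fixed at half the most. Time passes only in rows, so rows that do not move let the fingers close. It gives the time, the measured TCP pose, the force, the opening and the grip force at its end, in the units of the state.
- env.state(): the state, without advancing time (a new reading comes with each control period).
- env.read_camera(name): name is "side" or "top"; returns a dict with "color" (480x640x3 uint8, blue, green, red), "camera_matrix" (3x3 intrinsics, pixels), "k1" (the pictures are not rectified: a ray, as slopes to the right and down, at radius r is drawn at 1 + k1 r^2 times it, then the intrinsics apply), "pose" (4x4, takes a point from camera to world coordinates). Camera axes: x right, y up, looking along -z (the intrinsics and any distortion apply to the point x, -y, -z); pixel columns grow to the right and rows downward; lengths in mm; the calibration is good to about 2 mm. A picture is of the moment at which its call begins. There is no depth.
- env.job_done(): hands the job in; it is judged then, once.
Trained networks look in a picture, given as the dict that the camera call returned (one of the last four; its "shot" number tells which), for a name from the list of things; names that differ only in an ending like _2 or _b are one class to them, and where a whole thing is asked for, a point or a joint stands for the part that bears it (a point fixed in the world has none). Each returns a list of dicts, best first, with "score" (0 to 1); they miss things now and then, are a little off and sometimes report something else, mostly with a low value. They report only what shows in the picture. A call takes as long as a camera call.
- env.search_frame(name, picture): "at" ([x, y, z] in mm, in the coordinates of the camera as it stood for that picture, good to about 4 mm: the middle of the surface that is visible of it).
- env.place_of(name, picture): "at" ([x, y, z] in mm, in the coordinates of the camera as it stood for that picture, good to about 4 mm: a listed point, or the origin of a listed thing).
The state is a dict: "t": time; "joints": joint angles; "qvel": joint speeds; "tau": joint torques, N m; "eef_pos": TCP position; "tcp_rot": TCP orientation; "ft_force": force on the tool from outside, world axes, zero at the start; "moment": the same for the moment, N m; "opening": opening from 0.0 (shut) to 1.0 (fully open); "grip_force": force on a finger pad.
Only numpy, scipy, OpenCV 4.12 (cv2) and the standard library are available. Lean on these libraries where they do the work, as an engineer would, in place of code of your own. Each camera call takes 0.05 s, during which the arm holds its last target. There are 200 camera calls.

## Working session

There is one attempt and no reset: what is moved stays moved. The work goes in short steps, Python scripts to look and compute and a tool call to move; the robot and the scene stay as the last step left them, time stands still between calls to the robot, and variables do not carry over. Pictures are saved under pics/ and viewed, at most 10 in all, crops included, and the job is handed in when it is done.

Besides the shell and the picture viewer there is one more tool, called after "Request:" by a JSON object that holds its "method" and its "body". drive_tool: Moves the arm, as the interface text tells. Its arguments: {"type":"object","properties":{"rows":{"type":"array","items":{"type":"array","items":{"type":"array","items":{"type":"number","minimum":-1,"maximum":1}}}}},"required":["rows"]}

```bash
mkdir -p pics; cat > h.py <<'E'
from cell import env
import numpy as np, cv2
def world(p,pic): P=np.array(pic["pose"]); return P[:3,:3]@np.array(p)+P[:3,3]
def proj(w,pic):
    P=np.array(pic["pose"]); c=P[:3,:3].T@(np.array(w)-P[:3,3]); x,y=c[0]/-c[2],-c[1]/-c[2]
    f=1+pic["k1"]*(x*x+y*y); K=np.array(pic["camera_matrix"]); return K[0,0]*x*f+K[0,2],K[1,1]*y*f+K[1,2]
def ray(u,v,pic,z):
    K=np.array(pic["camera_matrix"]);P=np.array(pic["pose"]);a=np.array([(u-K[0,2])/K[0,0],(v-K[1,2])/K[1,1]]);s=a.copy()
    for _ in range(20): s=a/(1+pic["k1"]*(s@s))
    d=P[:3,:3]@np.array([s[0],-s[1],-1]);o=P[:3,3];return o+d*(z-o[2])/d[2]
E
python3 - <<'E'
from h import *
np.set_printoptions(precision=1,suppress=True)
print(env.state())
for n in("top","side"):
    p=env.read_camera(n);cv2.imwrite(f"pics/{n}.png",p["color"]);print(n,p["pose"],p["camera_matrix"],p["k1"])
    for k in("receiver","rx_row","cover_hinge","cover_tab","call_unit","call_top","tx_tip_a","jigger","peeler1","measure_cup","spice1"):
        for d in env.place_of(k,p)[:5]: 
            w=world(d["at"],p);print(k,round(d["score"],2),w,np.array(proj(w,p)))
E
```

```text
{'t': 0.0, 'joints': array([-1.4,  0.5,  1.6, -0. ,  1.1, -0.1]), 'qvel': array([-0., -0.,  0., -0.,  0.,  0.]), 'tau': array([ -0. , -61.3, -25.8,   0.1,   0. ,  -0. ]), 'eef_pos': array([ 152.7, -605.8,  233.1]), 'tcp_rot': array([-3.1, -0. ,  0.2]), 'ft_force': array([-0.1,  0.1, -0.4]), 'moment': array([ 0.1, -0. , -0. ]), 'grip_force': 0.0, 'opening': 1.0019332562867258}
top [[   0.     1.    -0.2  374.9]
 [  -1.     0.     0.  -237.9]
 [   0.     0.2    1.   947.9]
 [   0.     0.     0.     1. ]] [[500.8   0.  327. ]
 [  0.  500.8 240.4]
 [  0.    0.    1. ]] -0.016030547997191343
receiver 0.61 [ 558.1 -300.7    2.6] [345.2 237.2]
rx_row 0.62 [ 568.4 -303.3   52.4] [348.7 226.6]
rx_row 0.57 [ 704.3 -130.5   -0.4] [260.8 161.9]
rx_row 0.36 [ 608.9 -479.4   -3. ] [436.3 215.5]
call_unit 0.94 [473.4 -42.2   9.2] [206.4 276.3]
call_unit 0.5 [ 323.4 -250.2    4.7] [315.1 361.7]
call_top 0.91 [456.1 -40.8  47.5] [200.6 283.6]
tx_tip_a 0.47 [511.3  -9.4  43.6] [185.9 252.8]
tx_tip_a 0.45 [496.4 -93.5  43.5] [232.  262.5]
tx_tip_a 0.44 [507.7 -49.1  46.8] [207.4 255.3]
tx_tip_a 0.44 [4
[... 457 characters left out ...]
 -0.      0.9     0.5   593. ]
 [    0.      0.      0.      1. ]] [[583.6   0.  318.9]
 [  0.  583.6 226.1]
 [  0.    0.    1. ]] -0.10442731566535468
receiver 0.83 [ 555.9 -301.2    3.1] [339.1 285.8]
rx_row 0.96 [ 567.1 -309.5   52.5] [346.3 264.7]
cover_hinge 0.93 [ 584.5 -317.2   83.5] [357.3 251.5]
cover_tab 0.6 [ 524.9 -276.3   53.4] [321.3 254.4]
call_unit 0.67 [472.1 -48.1   7.2] [294.5 217. ]
call_top 0.62 [452.9 -36.2  49.5] [285.1 196.9]
jigger 0.87 [ 703.8 -137.2   -3.9] [408.3 241.4]
jigger 0.64 [ 521.2 -275.6   53.4] [319.2 254.2]
peeler1 0.96 [ 316.5 -250.6    6.1] [207.8 270. ]
measure_cup 0.72 [ 608.8 -480.     4.5] [379.7 352.3]
spice1 0.9 [653.8 -11.4  -1.8] [377.3 212. ]
```

```bash
python3 - <<'E'
import cv2
a=cv2.imread("pics/top.png")
cv2.imwrite("pics/t2.png",cv2.resize(a[130:400,150:500],(778,600),interpolation=cv2.INTER_CUBIC))
cv2.imwrite("pics/tx.png",cv2.resize(a[230:320,160:260],(660,594),interpolation=cv2.INTER_CUBIC))
E
```

```text
(no output)
```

View pics/t2.png

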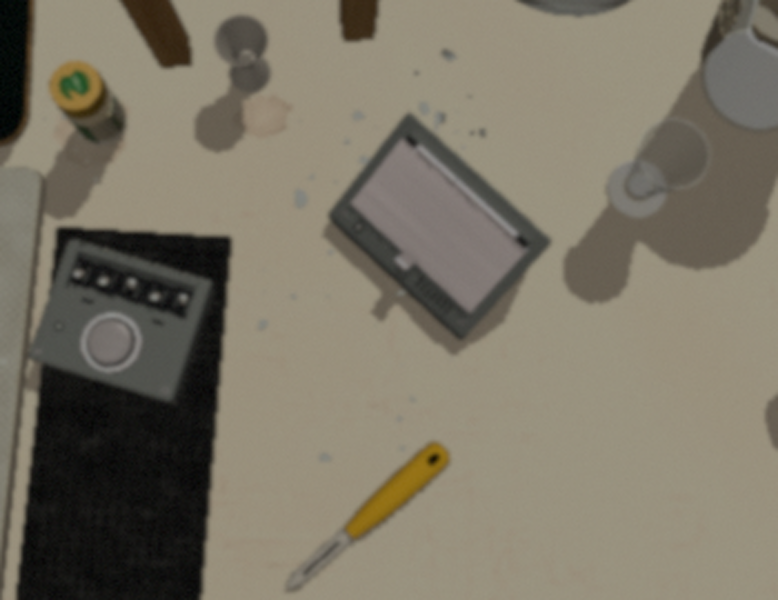

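View pics/tx.png

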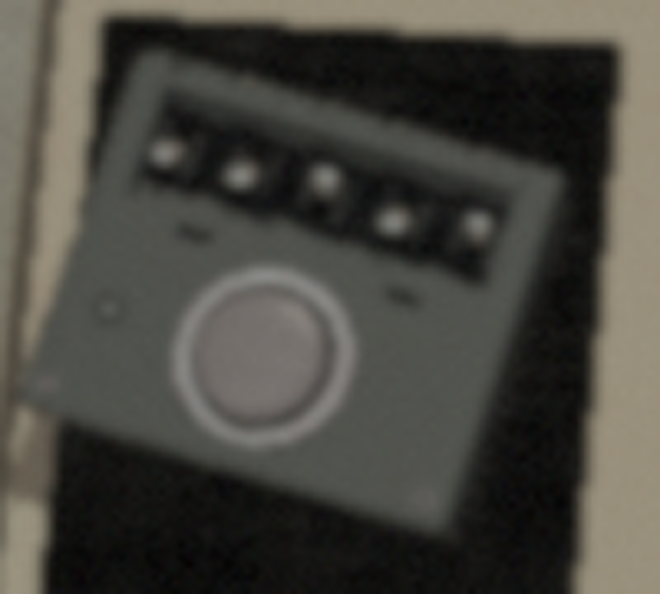

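View pics/side.png

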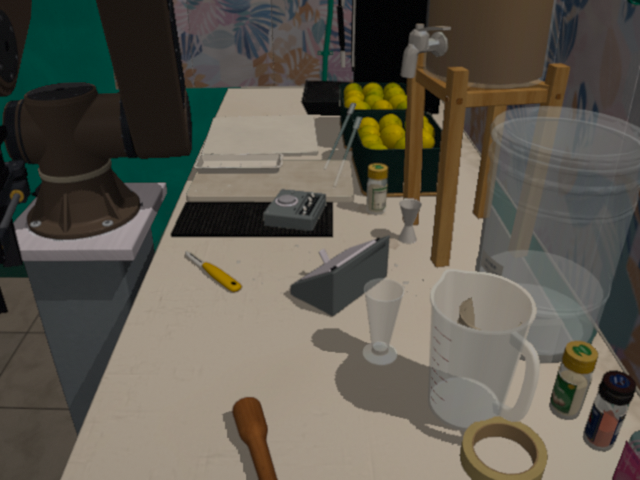

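The top picture shows the receiver turned clockwise, with its hinge to the upper right and the tab at about (331,248). The call box is at about (205,275), and its third and fifth levers seem to lean back. I'll fit both boxes to their corners and measure the tips.

```bash
python3 - <<'E'
from h import *
from scipy.optimize import least_squares as ls
np.set_printoptions(precision=1,suppress=True)
p=env.read_camera("top")
def fit(loc,uv,x0):
    loc=np.array(loc,float)
    def W(q): c,s=np.cos(q[2]),np.sin(q[2]); return loc@np.array([[c,s,0],[-s,c,0],[0,0,1]])+[q[0],q[1],0]
    r=ls(lambda q:(np.array([proj(w,p) for w in W(q)])-uv).ravel(),x0,x_scale=[1,1,.01]);print(r.x[:2],r.x[2].round(3),r.fun);return r.x
uv=np.array([(150,50),(562,175),(445,535),(25,400)])/6.6+[160,230]-.5
b=fit([(52,62,40),(52,-62,40),(-52,-62,40),(-52,62,40)],uv,[473,-42,-.3])
c,s=np.cos(b[2]),np.sin(b[2])
for t in [(167,152),(240,175),(325,180),(393,218),(478,225)]:
    w=ray(*(np.array(t)/6.6+[159.5,229.5]),p,45);d=w[:2]-b[:2];print("tip",c*d[0]+s*d[1],-s*d[0]+c*d[1])
w=ray(*(np.array([262,350])/6.6+[159.5,229.5]),p,50);print("button",w)
uv=np.array([(408,115),(548,240),(460,338),(332,215)])/2.222+[149.5,129.5]
r=fit([(49,78,91),(49,-78,91),(-49,-78,22),(-49,78,22)],uv,[558,-301,-.7])
print("tab", ray(403/2.222+149.5,262/2.222+129.5,p,60))
E
```

```text
[475.9 -44.4] -0.265 [-0.6 -0.9  1.4 -0.1  0.7  0.4 -1.5  0.5]
tip 24.830092676886864 44.77515626793974
tip 24.666655630007327 23.62323706323499
tip 30.173650598852223 1.022172443727051
tip 25.67939070543497 -20.13627955431701
tip 30.653762991356196 -42.90228623799307
button [457.6 -38.7  50. ]
[ 557.3 -297. ] -0.722 [-0.  -2.1  2.2  0.7  0.5  1.2 -2.8  0.1]
tab [ 527.4 -271.4   60. ]
```

```bash
python3 - <<'E'
from h import *
T=env.read_camera("top")["color"];S=env.read_camera("side")["color"]
a=cv2.resize(T[175:290,290:405],(600,600)[:2] and (400,400),interpolation=cv2.INTER_CUBIC)
b=cv2.resize(S[225:320,285:395],(400,345),interpolation=cv2.INTER_CUBIC)
c=np.zeros((400,800,3),np.uint8);c[:,:400]=a;c[:345,400:]=b
c=np.clip(c.astype(float)*1.3,0,255).astype(np.uint8)
cv2.imwrite("pics/rx.png",c)
E
```

```text
(no output)
```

View pics/rx.png

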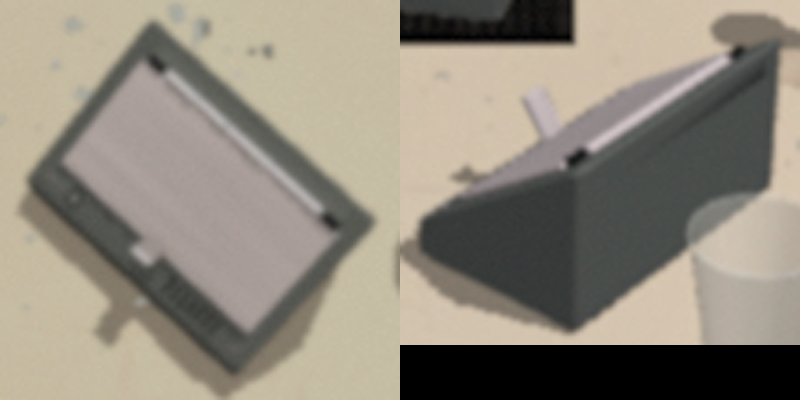

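```bash
python3 - <<'E'
from h import *
from scipy.optimize import least_squares as ls
np.set_printoptions(precision=1,suppress=True)
T=env.read_camera("top");S=env.read_camera("side")
a=np.radians(35);e=np.array([np.cos(a),0,np.sin(a)]);n=np.array([-np.sin(a),0,np.cos(a)]);Y=np.array([0,1,0])
def pts(u):
    row=np.array([0,0,56.5])+u*e-12*n; h=row+38*e+13.5*n
    lo=h-78*e+1.5*n
    return [(T,(49,78,91),(153,22)),(T,(49,-78,91),(374,220)),(T,(-49,-78,22),(236,373)),(T,(-49,78,22),(30,180)),
     (T,lo+68*Y,(63,160)),(T,lo-68*Y,(250,334)),
     (S,(49,-78,91),(572,168)),(S,(49,78,91),(777,42)),(S,(49,-78,0),(572,330)),(S,(-49,-78,22),(420,220)),(S,(-49,-78,0),(420,245)),(S,h-75.5*e+25.5*n,(537,92))]
def f(q):
    c,s=np.cos(q[2]),np.sin(q[2]);R=np.array([[c,-s,0],[s,c,0],[0,0,1]]);o=[]
    for i,(p,l,m) in enumerate(pts(q[3])):
        m=np.array(m,float); m=m/3.478+[289.5,174.5] if p is T else (m-[400,0])/3.636+[284.5,224.5]
        o.append(np.array(proj(R@np.array(l)+[q[0],q[1],0],p))-m-(q[4:6] if p is T else q[6:8]))
    return np.concatenate(o+[q[4:8]/2])
r=ls(f,[557,-299,-.72,0,0,0,0,0],x_scale=[1,1,.01,1,1,1,1,1],loss="soft_l1")
print(r.x[:2],r.x[2],r.x[3:]);print(f(r.x)[:24].reshape(-1,2))
q=r.x;c,s=np.cos(q[2]),np.sin(q[2]);R=np.array([[c,-s,0],[s,c,0],[0,0,1]]);o=np.array([q[0],q[1],0])
row=np.array([0,0,56.5])+q[3]*e-12*n;h=row+38*e+13.5*n
print("row",o+R@row,"hinge",o+R@h,"tab",o+R@(h-75.5*e+16.5*n))
E
```

```text
[ 556.5 -293.8] -0.7276697883485834 [ 6.5 -2.1  0.3  0.1 -0.8]
[[ 0.1 -1.7]
 [ 1.4  0.8]
 [-0.3  1.2]
 [-1.6 -0.1]
 [-0.1 -0.3]
 [-0.1 -0.1]
 [ 1.1  0.2]
 [ 1.6 -2.4]
 [ 0.5  2. ]
 [-1.4 -0.8]
 [-1.   2.8]
 [-0.6 -1.1]]
row [ 565.6 -301.9   50.4] hinge [ 583.  -317.4   83.3] tab [ 529.8 -270.    53.5]
```

Pattern read: off, off, on, off, on. The receiver fit agrees with the networks: row near (566,-303,51), hinge z 83 and tab z 53. I'll write the motion helper and go to the pre-grasp above the tab.

```bash
cat > m.py <<'E'
from h import *
from scipy.spatial.transform import Rotation as Ro, Slerp
import json
ROW=np.array([566.5,-303.5,51.]);YAW=-.726
try: ROW,YAW=(lambda d:(np.array(d[0]),d[1]))(json.load(open("row.json")))
except Exception: pass
a=np.radians(35);B=Ro.from_euler("z",YAW).as_matrix()
e=B@[np.cos(a),0,np.sin(a)];n=B@[-np.sin(a),0,np.cos(a)];Y=B@[0,1,0]
def face(u,y,v): return ROW+u*e+y*Y+v*n
def rot(lean,yaw=YAW):
    C=Ro.from_euler("z",yaw).as_matrix();z=C@[np.sin(np.radians(lean)),0,-np.cos(np.radians(lean))];y=-(C@[0,1,0])
    return Ro.from_matrix(np.c_[np.cross(y,z),y,z])
def arc(th,v=22,r=75.5):   # TCP on the lug, cover opened th rad, v above outer face
    c,s=np.cos(th),np.sin(th); p=np.array([-r,v+1.5]); u=c*p[0]+s*p[1]; w=-s*p[0]+c*p[1]
    return face(38+u,0,13.5+w)
def cur():
    s=env.state();return np.array(s["eef_pos"]),Ro.from_euler("xyz",s["tcp_rot"])
def plan(wps,start=None):
    """wps: (pos,rot,nrows,jaw)"""
    p,R=start or cur();rows=[]
    for q,Q,k,j in wps:
        p0,R0=p.copy(),R;sl=Slerp([0,1],Ro.concatenate([R0,Q]))
        for i in range(1,k+1):
            P=p0+(q-p0)*i/k;d=np.round(R.inv().apply(P-p)/250,3);w=np.round((R.inv()*sl(i/k)).as_rotvec()/np.pi,3)
            if np.linalg.norm(d)*250>62 or np.linalg.norm(w)*180>10.6: print("!! too fast",np.linalg.norm(d)*250,np.linalg.norm(w)*180)
            p=p+R.apply(d*250);R=R*Ro.from_rotvec(w*np.pi);rows.append([*(d+0.).tolist(),*(w+0.).tolist(),j])
    for i in range(0,len(rows),5): print(json.dumps(rows[i:i+5]).replace(" ",""))
    print("end",p.round(1),R.as_euler("xyz").round(3))
    return p,R
E
python3 - <<'E'
from m import *
print(arc(0).round(1),arc(2.1).round(1))
plan([(arc(0,80),rot(35),9,.5)])
E
```

```text
[ 527.7 -269.    59.8] [ 596.9 -330.5  161. ]
[[0.19,-0.117,0.056,-0.01,0.02,0.033,0.5],[0.173,-0.137,0.064,-0.011,0.02,0.034,0.5],[0.153,-0.157,0.068,-0.011,0.02,0.033,0.5],[0.131,-0.175,0.072,-0.01,0.019,0.033,0.5],[0.108,-0.189,0.074,-0.011,0.02,0.033,0.5]]
[[0.084,-0.202,0.072,-0.01,0.02,0.034,0.5],[0.056,-0.211,0.071,-0.01,0.02,0.033,0.5],[0.03,-0.218,0.066,-0.011,0.02,0.033,0.5],[0.004,-0.222,0.06,-0.011,0.02,0.034,0.5]]
end [ 502.8 -246.9  107.4] [ 3.141 -0.612 -0.727]
```

Request:
{"method": "drive_tool", "body": {"rows": [[[0.19, -0.117, 0.056, -0.01, 0.02, 0.033, 0.5], [0.173, -0.137, 0.064, -0.011, 0.02, 0.034, 0.5], [0.153, -0.157, 0.068, -0.011, 0.02, 0.033, 0.5], [0.131, -0.175, 0.072, -0.01, 0.019, 0.033, 0.5], [0.108, -0.189, 0.074, -0.011, 0.02, 0.033, 0.5]]]}}

```text
t: 2.08
eef_pos: [348.0, -405.6, 163.4]
tcp_rot: [3.059, -0.341, -0.27]
ft_force: [1.0, -0.7, -0.4]
opening: 0.538
grip_force: 0.0
```

Request:
{"method": "drive_tool", "body": {"rows": [[[0.084, -0.202, 0.072, -0.01, 0.02, 0.034, 0.5], [0.056, -0.211, 0.071, -0.01, 0.02, 0.033, 0.5], [0.03, -0.218, 0.066, -0.011, 0.02, 0.033, 0.5], [0.004, -0.222, 0.06, -0.011, 0.02, 0.034, 0.5]]]}}

```text
t: 2.58
eef_pos: [444.3, -318.5, 138.3]
tcp_rot: [3.12, -0.532, -0.492]
ft_force: [0.2, 0.1, 0.3]
opening: 0.504
grip_force: 0.0
```

```bash
python3 - <<'E'
from m import *
np.set_printoptions(precision=2,suppress=True)
s=env.state();print(s["t"],s["joints"],s["eef_pos"],s["tcp_rot"])
T=env.read_camera("top");S=env.read_camera("side")
for p in(T,S):
    for k in("cover_tab","rx_row","cover_hinge","receiver"):
        for d in env.place_of(k,p)[:1]: print(k,round(d["score"],2),world(d["at"],p))
plan([(arc(0,80),rot(35),2,.5),(arc(0,22),rot(35),4,.5)])
c=np.zeros((400,800,3),np.uint8)
for p,o in((T,0),(S,400)):
    im=p["color"].copy()
    x,y=map(int,proj(arc(0,22),p));x0,y0=x-50,y-50
    for w in(arc(0,0),arc(0,24),face(38,60,13.5),face(38,-60,13.5)): cv2.circle(im,tuple(int(round(t)) for t in proj(w,p)),0,(0,0,255),-1)
    c[:,o:o+400]=cv2.resize(im[y0:y0+100,x0:x0+100],(400,400),interpolation=cv2.INTER_CUBIC)
cv2.imwrite("pics/pre.png",np.clip(c*1.4,0,255).astype(np.uint8))
E
```

```text
2.575 [-0.81  0.42  2.18  1.43  0.14 -0.13] [ 444.31 -318.53  138.3 ] [ 3.12 -0.53 -0.49]
cover_tab 0.89 [ 528.9  -271.33   56.13]
rx_row 0.8 [ 569.52 -301.69   48.49]
cover_hinge 0.67 [ 583.06 -317.23   79.96]
receiver 0.57 [ 558.64 -301.89    5.06]
cover_tab 0.87 [ 524.26 -275.77   54.34]
rx_row 0.9 [ 567.12 -308.41   46.83]
cover_hinge 0.85 [ 586.27 -317.84   85.73]
receiver 0.67 [ 555.37 -298.08    2.1 ]
[[0.0,-0.186,0.068,-0.016,0.012,0.031,0.5],[-0.021,-0.188,0.058,-0.017,0.013,0.032,0.5],[0.0,0.0,0.058,0.0,0.0,0.0,0.5],[0.0,0.0,0.058,0.0,0.0,0.0,0.5],[0.0,0.0,0.058,0.0,0.0,0.0,0.5]]
[[-0.001,0.0,0.058,0.0,0.0,0.0,0.5]]
end [ 527.7 -268.9   59.6] [-3.14 -0.61 -0.73]
```

View pics/pre.png

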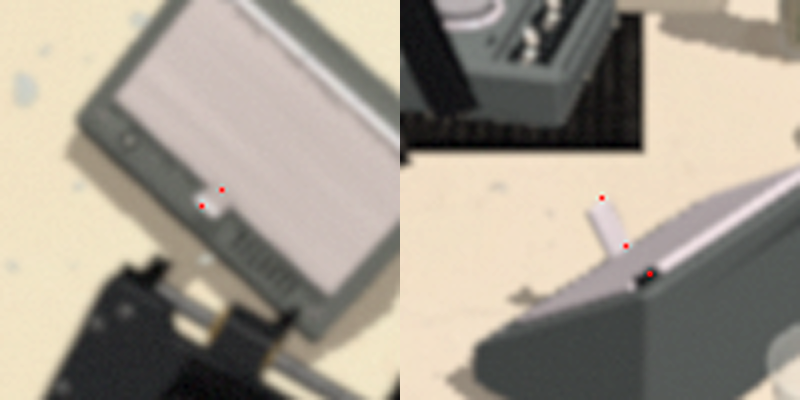

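The overlay puts the lug base and top within 2 px of the prediction; the real lug is slightly lower and towards the robot, so I'll shift the row to (565,-304,50). The wrist is near its singularity (j5 0.14) at this lean, so I'll grip with a nearly vertical tool.

```bash
echo '[[565,-304,50],-0.726]'>row.json; python3 - <<'E'
from m import *
print(arc(0,23).round(1))
plan([(arc(0,23)+[0,0,60],rot(8),6,.5)])
E
```

```text
[ 525.7 -269.1   59.6]
[[0.022,-0.056,0.026,-0.003,-0.021,0.012,0.5],[0.021,-0.057,0.024,-0.003,-0.021,0.011,0.5],[0.021,-0.059,0.022,-0.003,-0.02,0.012,0.5],[0.019,-0.059,0.02,-0.003,-0.021,0.011,0.5],[0.02,-0.06,0.019,-0.003,-0.021,0.012,0.5]]
[[0.017,-0.061,0.017,-0.003,-0.021,0.011,0.5]]
end [ 525.7 -269.   119.5] [ 3.14  -0.139 -0.725]
```

Request:
{"method": "drive_tool", "body": {"rows": [[[0.022, -0.056, 0.026, -0.003, -0.021, 0.012, 0.5], [0.021, -0.057, 0.024, -0.003, -0.021, 0.011, 0.5], [0.021, -0.059, 0.022, -0.003, -0.02, 0.012, 0.5], [0.019, -0.059, 0.02, -0.003, -0.021, 0.011, 0.5], [0.02, -0.06, 0.019, -0.003, -0.021, 0.012, 0.5]]]}}

```text
t: 3.7
eef_pos: [483.8, -288.0, 131.6]
tcp_rot: [-3.105, -0.357, -0.595]
ft_force: [-0.8, -0.1, -0.7]
opening: 0.499
grip_force: 0.0
```

```bash
python3 - <<'E'
from m import *
from scipy.optimize import least_squares as ls
np.set_printoptions(precision=4,suppress=True)
s=env.state();print(s["t"],s["joints"],s["eef_pos"],s["tcp_rot"])
data=[([-1.43,.491,1.559,0,1.092,-.106],[152.7,-606,233.6],None)]
json.dump([list(map(float,s["joints"])),list(map(float,s["eef_pos"])),list(map(float,s["tcp_rot"]))],open("d1.json","w"))
# spherical wrist: wrist centre = TCP - L3*ztool ; r=r0+L1 s2+L2 s23 ; z=H+L1c2+L2c23
D=[([-1.43,.491,1.559],[152.7,-606.1,233.7],Ro.from_euler("xyz",[np.pi,0,.247])),
   ([-.81,.42,2.18],[444.3,-318.5,138.3],Ro.from_euler("xyz",[3.12,-.532,-.492])),
   (s["joints"][:3],s["eef_pos"],cur()[1])]
def f(q):
    H,L1,L2,L3,r0=q;o=[]
    for j,p,R in D:
        w=np.array(p)-L3*R.as_matrix()[:,2];r=np.hypot(*w[:2])
        o+=[r-r0-L1*np.sin(j[1])-L2*np.sin(j[1]+j[2]),w[2]-H-L1*np.cos(j[1])-L2*np.cos(j[1]+j[2])]
    return np.array(o+[(r0)*.05,(L1-L2)*.02])
r=ls(f,[350,450,450,250,0]);print(r.x,r.fun)
plan([(arc(0,23)+[0,0,60],rot(8),2,.5),(arc(0,23),rot(8),4,.5)])
E
```

```text
3.7 [-0.6852  0.4562  2.0439  0.2351  0.2971  1.2613] [ 483.8261 -288.0211  131.6125] [-3.1045 -0.3565 -0.5954]
[ 73.0031 576.2001 358.3897 181.3555  33.9477] [ 1.3874 -0.8328  1.3837  2.5297 -2.6862 -1.6969  1.6974  4.3562]
[[0.037,-0.077,0.042,-0.011,-0.034,0.021,0.5],[0.036,-0.08,0.036,-0.011,-0.034,0.021,0.5],[-0.008,0.0,0.059,0.0,0.0,0.0,0.5],[-0.009,0.0,0.06,0.0,0.0,0.0,0.5],[-0.008,0.0,0.059,0.0,0.0,0.0,0.5]]
[[-0.009,0.0,0.059,0.0,0.0,0.0,0.5]]
end [ 525.7 -269.2   59.7] [-3.141 -0.14  -0.727]
```

Request:
{"method": "drive_tool", "body": {"rows": [[[0.025, -0.052, 0.028, -0.007, -0.023, 0.014, 0.5], [0.024, -0.053, 0.026, -0.007, -0.023, 0.014, 0.5], [0.024, -0.053, 0.024, -0.008, -0.022, 0.014, 0.5], [0, 0, 0, 0, 0, 0, 0.5]]]}}

```text
t: 4.2
eef_pos: [527.1, -269.2, 118.9]
tcp_rot: [-3.141, -0.143, -0.724]
ft_force: [-0.8, 0.2, 0.2]
opening: 0.502
grip_force: 0.0
```

```bash
python3 - <<'E'
from m import *
np.set_printoptions(precision=4,suppress=True)
s=env.state();print(s["t"],s["joints"],s["eef_pos"],s["tcp_rot"])
plan([(arc(0,23)+[0,0,60],rot(8),1,.5),(arc(0,23),rot(8),4,.5)])
E
```

```text
4.2 [-0.575   0.5441  1.8452 -0.0351  0.6114  1.7467] [ 527.1037 -269.1551  118.9296] [-3.1407 -0.1426 -0.7237]
[[-0.004,0.004,-0.003,0.0,-0.001,0.001,0.5],[-0.008,0.0,0.059,0.0,0.0,0.0,0.5],[-0.009,0.0,0.06,0.0,0.0,0.0,0.5],[-0.008,0.0,0.059,0.0,0.0,0.0,0.5],[-0.008,0.0,0.059,0.0,0.0,0.0,0.5]]
end [ 525.7 -269.2   59.7] [-3.14  -0.139 -0.727]
```

Request:
{"method": "drive_tool", "body": {"rows": [[[-0.012, 0.004, 0.055, 0, -0.001, 0.001, 0.5], [-0.009, 0, 0.06, 0, 0, 0, 0.5], [-0.008, 0, 0.059, 0, 0, 0, 0.5], [-0.008, 0, 0.05, 0, 0, 0, 0.5], [0, 0, 0, 0, 0, 0, 0.5]]]}}

```text
t: 4.82
eef_pos: [524.1, -268.6, 61.3]
tcp_rot: [-3.14, -0.137, -0.728]
ft_force: [-0.7, -0.3, 0.5]
opening: 0.499
grip_force: 0.0
```

```bash
python3 - <<'E'
from m import *
s=env.state();print(s["eef_pos"],s["ft_force"],(arc(0,23)))
T=env.read_camera("top");S=env.read_camera("side");tc=s["eef_pos"]
c=np.zeros((400,800,3),np.uint8)
for p,o in((T,0),(S,400)):
    im=p["color"].copy();x,y=map(int,proj(tc,p));x0,y0=x-40,y-40
    c[:,o:o+400]=cv2.resize(im[y0:y0+80,x0:x0+80],(400,400),interpolation=cv2.INTER_CUBIC)
cv2.imwrite("pics/grip.png",np.clip(c*1.5,0,255).astype(np.uint8))
E
```

```text
[ 524.13077269 -268.60661574   61.27329492] [-0.68284881 -0.26515586  0.48229684] [ 525.72806545 -269.13674555   59.61866132]
```

View pics/grip.png

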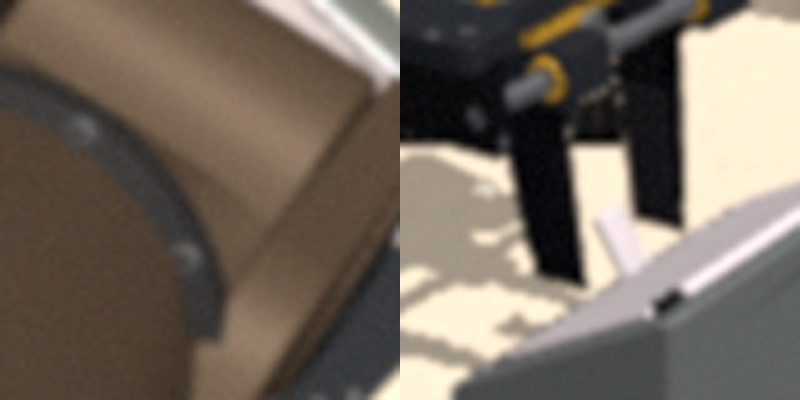

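The side view shows the lug midway between the two fingertips, so I'll close.

Request:
{"method": "drive_tool", "body": {"rows": [[[0, 0, 0, 0, 0, 0, 0], [0, 0, 0, 0, 0, 0, 0], [0, 0, 0, 0, 0, 0, 0], [0, 0, 0, 0, 0, 0, 0]]]}}

```text
t: 5.42
eef_pos: [524.7, -268.8, 62.6]
tcp_rot: [-3.14, -0.139, -0.728]
ft_force: [3.8, 3.8, 0.8]
opening: 0.139
grip_force: 30.0
```

```bash
python3 - <<'E'
from m import *
s=env.state();print(s["eef_pos"],s["ft_force"],s["opening"],s["grip_force"])
p,R=cur();h=face(38,0,13.5);d=p-h;r0=np.array([-(d@e),d@n]);print(r0)
# arc from actual grip point about hinge
def A(th): c,s_=np.cos(th),np.sin(th);P=[-r0[0],r0[1]];u=c*P[0]+s_*P[1];w=-s_*P[0]+c*P[1];return h+u*e+w*n+(d@Y)*Y
np.save("r0.npy",[*r0,d@Y])
w=[]
for i in range(1,21): w.append((A(2.08*i/20),rot(8),1,0))
plan(w)
E
```

```text
[ 524.71334445 -268.78560428   62.62965587] [3.78122444 3.80222613 0.79862365] 0.13933553422951994 30.046468377113342
[74.58553196 27.53542822]
[[-0.002,0.0,-0.033,-0.001,0.0,-0.001,0],[0.001,0.0,-0.033,0.0,0.0,0.0,0],[0.005,0.0,-0.033,0.0,0.0,0.0,0],[0.008,0.0,-0.032,0.0,0.0,0.0,0],[0.011,0.0,-0.031,0.0,0.0,0.0,0]]
[[0.015,0.0,-0.03,0.0,0.0,0.0,0],[0.017,0.0,-0.028,0.0,0.0,0.0,0],[0.02,0.0,-0.026,0.0,0.0,0.0,0],[0.023,0.0,-0.024,0.0,0.0,0.0,0],[0.026,0.0,-0.021,0.0,0.0,0.0,0]]
[[0.027,0.0,-0.018,0.0,0.0,0.0,0],[0.029,0.001,-0.016,0.0,0.0,0.0,0],[0.031,0.0,-0.013,0.0,0.0,0.0,0],[0.031,0.0,-0.009,0.0,0.0,0.0,0],[0.033,0.0,-0.006,0.0,0.0,0.0,0]]
[[0.033,0.0,-0.002,0.0,0.0,0.0,0],[0.033,0.0,0.0,0.0,0.0,0.0,0],[0.033,0.0,0.005,0.0,0.0,0.0,0],[0.032,0.0,0.008,0.0,0.0,0.0,0],[0.031,0.0,0.011,0.0,0.0,0.0,0]]
end [ 597.  -333.   159.7] [ 3.14  -0.139 -0.725]
```

Request:
{"method": "drive_tool", "body": {"rows": [[[-0.002, 0, -0.033, 0, 0, 0, 0], [0.001, 0, -0.033, 0, 0, 0, 0], [0.005, 0, -0.033, 0, 0, 0, 0], [0.008, 0, -0.032, 0, 0, 0, 0], [0.011, 0, -0.031, 0, 0, 0, 0]]]}}

```text
t: 6.05
eef_pos: [524.2, -268.4, 104.0]
tcp_rot: [-3.14, -0.138, -0.728]
ft_force: [1.4, 4.1, -3.3]
opening: 0.143
grip_force: 30.0
```

Request:
{"method": "drive_tool", "body": {"rows": [[[0.015, 0, -0.03, 0, 0, 0, 0], [0.017, 0, -0.028, 0, 0, 0, 0], [0.02, 0, -0.026, 0, 0, 0, 0], [0.023, 0, -0.024, 0, 0, 0, 0], [0.026, 0, -0.021, 0, 0, 0, 0]]]}}

```text
t: 6.68
eef_pos: [539.3, -281.8, 139.5]
tcp_rot: [-3.139, -0.137, -0.728]
ft_force: [-2.5, 8.5, -0.1]
opening: 0.141
grip_force: 30.0
```

Low forces and still gripped, so I'll continue.

Request:
{"method": "drive_tool", "body": {"rows": [[[0.027, 0, -0.018, 0, 0, 0, 0], [0.029, 0.001, -0.016, 0, 0, 0, 0], [0.031, 0, -0.013, 0, 0, 0, 0], [0.031, 0, -0.009, 0, 0, 0, 0], [0.033, 0, -0.006, 0, 0, 0, 0]]]}}

```text
t: 7.3
eef_pos: [566.7, -305.9, 161.8]
tcp_rot: [-3.139, -0.141, -0.728]
ft_force: [-1.9, 8.5, 11.0]
opening: 0.131
grip_force: 30.0
```

Request:
{"method": "drive_tool", "body": {"rows": [[[0.033, 0, -0.002, 0, 0, 0, 0], [0.033, 0, 0, 0, 0, 0, 0], [0.033, 0, 0.005, 0, 0, 0, 0], [0.032, 0, 0.008, 0, 0, 0, 0], [0.031, 0, 0.011, 0, 0, 0, 0]]]}}

```text
t: 7.92
eef_pos: [599.0, -334.4, 163.7]
tcp_rot: [-3.138, -0.147, -0.728]
ft_force: [5.8, 5.5, 15.1]
opening: 0.125
grip_force: 30.0
```

```bash
python3 - <<'E'
from m import *
np.set_printoptions(precision=3,suppress=True)
s=env.state();print(s["t"],s["joints"],s["eef_pos"],s["ft_force"],s["opening"])
p,R=cur();h=face(38,0,13.5);d=p-h;print(np.hypot(d@e,d@n))
S=env.read_camera("side")
im=S["color"];x,y=map(int,proj(face(38,0,40),S));cv2.imwrite("pics/open.png",np.clip(cv2.resize(im[y-90:y+90,x-120:x+120],(800,600),interpolation=cv2.INTER_CUBIC)*1.3,0,255).astype(np.uint8))
E
```

```text
7.925 [-0.6    0.6    1.57  -0.02   0.825  1.712] [ 599.036 -334.41   163.685] [ 5.768  5.511 15.135] 0.12460309745932245
83.83924427882151
```

View pics/open.png

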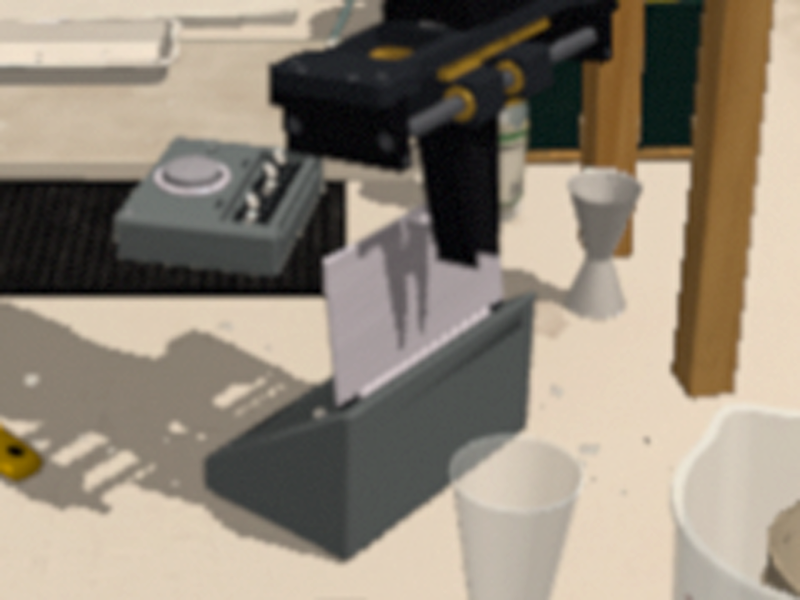

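The side view shows the cover standing up, fully open, with the lug held behind it. I'll release, lift and back off to look at the levers.

Request:
{"method": "drive_tool", "body": {"rows": [[[0, 0, 0, 0, 0, 0, 0.5], [0, 0, 0, 0, 0, 0, 0.5], [0, 0, -0.08, 0, 0, 0, 0.5], [0, 0, -0.2, 0, 0, 0, 0.3], [0, 0, -0.2, 0, 0, 0, 0]]]}}

```text
t: 8.6
eef_pos: [583.5, -322.5, 281.0]
tcp_rot: [-3.14, -0.139, -0.728]
ft_force: [-0.5, -0.7, 0.2]
opening: 0.281
grip_force: 0.0
```

Request:
{"method": "drive_tool", "body": {"rows": [[[-0.2, 0, 0, 0, 0, 0, 0], [-0.22, 0, 0, 0, 0, 0, 0], [-0.22, 0, 0, 0, 0, 0, 0], [-0.22, 0, 0, 0, 0, 0, 0], [0, 0, 0, 0, 0, 0, 0]]]}}

```text
t: 9.22
eef_pos: [422.6, -178.9, 249.7]
tcp_rot: [-3.14, -0.139, -0.727]
ft_force: [0.4, -0.4, -0.5]
opening: 0.008
grip_force: 0.0
```

```bash
python3 - <<'E'
from m import *
np.set_printoptions(precision=2,suppress=True)
s=env.state();print(s["t"],s["joints"],s["eef_pos"],s["tcp_rot"])
T=env.read_camera("top")
for k in("rx_row","cover_hinge","cover_tab","receiver","rx_s1"):
    for f in(env.place_of,env.search_frame):
        try:
            for d in f(k,T)[:5 if k=="rx_s1" else 1]: w=world(d["at"],T);print(f.__name__,k,round(d["score"],2),w,np.array([(w-ROW)@e,(w-ROW)@Y,(w-ROW)@n]))
        except Exception as x: print(k,x)
x,y=map(int,proj(face(0,0,0),T));print(x,y)
im=T["color"]
cv2.imwrite("pics/sw.png",np.clip(cv2.resize(im[y-45:y+45,x-60:x+60],(800,600),interpolation=cv2.INTER_CUBIC)*1.3,0,255).astype(np.uint8))
for i in(1,2,3,4,5): print(i,np.array([(np.array(proj(face(t,66-22*i,10.6),T))-[x-60,y-45])*6.667 for t in(-4.5,4.5)]))
print("front edge corners",np.array([(np.array(proj(face(-34,t,12),T))-[x-60,y-45])*6.667 for t in(-64,64)]))
E
```

```text
9.225 [-0.53  0.19  2.   -0.03  0.82  1.79] [ 422.55 -178.92  249.68] [-3.14 -0.14 -0.73]
call rx_row 0.58 [ 567.43 -303.88   47.56] [ 0.02  1.7  -3.  ]
call rx_row 0.77 [ 573.85 -310.88   82.95] [28.06  0.73 20.57]
call cover_hinge 0.76 [ 583.13 -317.37   84.56] [38.2   2.04 15.44]
call cover_hinge 0.92 [ 570.37 -312.55   81.13] [25.79 -2.82 19.94]
call cover_tab 0.56 [ 586.39 -321.8   162.42] [87.26  0.89 76.14]
call cover_tab 0.65 [ 581.78 -317.94  141.51] [70.35  0.71 62.45]
call receiver 0.85 [ 556.31 -299.95    2.43] [-34.81  -2.74 -33.69]
call receiver 0.66 [ 555.41 -302.85   52.42] [-5.12 -5.51  6.53]
rx_s1 it knows: call_top, call_unit, cover_hinge, cover_tab, jigger, measure_cup, peeler, receiver, rx_row, spice, tx_tip
348 228
1 [[266.32 217.29]
 [285.47 193.91]]
2 [[324.89 271.38]
 [344.34 248.18]]
3 [[383.75 325.73]
 [403.5  302.72]]
4 [[442.89 380.35]
 [462.94 357.52]]
5 [[502.31 435.23]
 [522.67 412.58]]
front edge corners [[488.61 559.27]
 [150.57 245.2 ]]
```

View pics/sw.png

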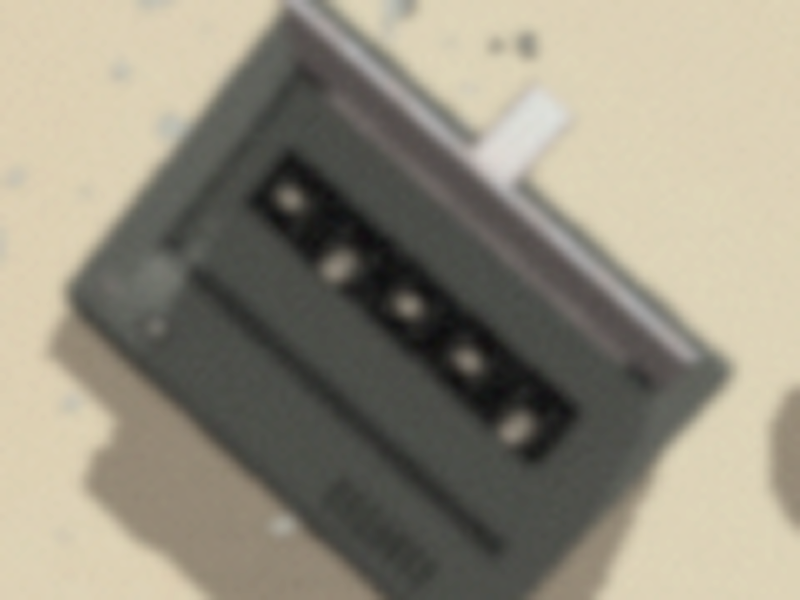

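The top view shows the levers at crop (292,198), (337,263), (407,306), (468,360) and (515,428). That reads on, off, on, on, off, so levers 1, 4 and 5 must be toggled. The levers lie about 2 mm further up the slope than my model.

```bash
echo '[[566,-305,51],-0.726]'>row.json; python3 - <<'E'
from m import *
from scipy.optimize import least_squares as ls
np.set_printoptions(precision=3,suppress=True)
s=env.state()
D=[([-1.43,.491,1.559],[152.7,-606.1,233.7],Ro.from_euler("xyz",[np.pi,0,.247])),
   ([-.6852,.4562,2.0439],[483.83,-288.02,131.61],Ro.from_euler("xyz",[-3.1045,-.3565,-.5954])),
   ([-.575,.5441,1.8452],[527.1,-269.155,118.93],Ro.from_euler("xyz",[-3.1407,-.1426,-.7237])),
   ([-.6,.6,1.57],[599,-334.4,163.7],Ro.from_euler("xyz",[-3.138,-.147,-.728])),
   (s["joints"][:3],s["eef_pos"],cur()[1])]
def f(q):
    H,L1,L2,L3,r0,b=q;o=[]
    for j,p,R in D:
        w=np.array(p)-L3*R.as_matrix()[:,2];r=np.hypot(*w[:2])
        o+=[r-r0-L1*np.sin(j[1])-L2*np.sin(j[1]+j[2]+b),w[2]-H-L1*np.cos(j[1])-L2*np.cos(j[1]+j[2]+b)]
    return np.array(o+[r0*.01,(L1-L2)*.002,b*3])
r=ls(f,[150,500,400,200,0,0],x_scale=[100,100,100,100,100,.1]);H,L1,L2,L3,r0,b=r.x;print(r.x,r.fun)
for lean in(25,30,35,40,45):
  o=[]
  for u,y in((21,44),(21,-22),(-21,-44)):
    R=rot(lean);z=R.as_matrix()[:,2];p=face(u,y,5)-19*z;w=p-L3*z;x=np.hypot(*w[:2])-r0;h=w[2]-H;d=np.hypot(x,h)
    q3=np.pi-np.arccos((L1**2+L2**2-d*d)/(2*L1*L2));g=np.arctan2(x,h);q2=g-np.arctan2(L2*np.sin(q3),L1+L2*np.cos(q3))
    t=q2+q3-b*0;az=np.arctan2(w[1],w[0]);fd=np.array([np.sin(t)*np.cos(az),np.sin(t)*np.sin(az),np.cos(t)]);o.append(np.degrees([np.arccos(fd@z),np.pi-t]))
  print(lean,np.array(o).ravel())
E
```

```text
[199.905 582.605 412.554 253.732   5.307   0.101] [ 0.025 -0.036  0.004  0.076 -0.005 -0.147 -0.129 -0.167  0.105  0.274
  0.053  0.34   0.303]
25 [10.749 30.465  7.136 28.763  5.568 22.1  ]
30 [10.294 27.318  7.896 25.502 12.447 18.593]
35 [15.183 23.955 14.66  21.994 20.821 14.792]
40 [22.327 20.38  22.811 18.243 29.686 10.7  ]
45 [30.3   16.611 31.459 14.261 38.878  6.337]
```

```bash
cat >> m.py <<'E'
LEAN=43
def tip(u,y,v,lean=LEAN): R=rot(lean);return face(u,y,v)-19*R.as_matrix()[:,2],R
def uv():
    p,R=cur();d=p+19*R.as_matrix()[:,2]-ROW;return np.array([d@e,d@Y,d@n])
E
python3 - <<'E'
from m import *
p,R=tip(15,44,80);plan([(p,R,10,0)])
E
```

```text
[[0.05,-0.018,0.051,0.0,0.019,0.0,0],[0.046,-0.018,0.054,0.0,0.02,0.0,0],[0.043,-0.018,0.057,0.0,0.019,0.0,0],[0.04,-0.018,0.059,0.0,0.02,0.0,0],[0.036,-0.018,0.062,0.0,0.019,0.0,0]]
[[0.032,-0.018,0.064,0.0,0.02,-0.001,0],[0.028,-0.018,0.065,0.0,0.019,0.0,0],[0.024,-0.018,0.068,0.0,0.02,0.0,0],[0.02,-0.017,0.068,0.0,0.019,0.0,0],[0.016,-0.018,0.07,0.0,0.02,0.0,0]]
end [ 560.4 -241.3  139.1] [-3.141 -0.751 -0.726]
```

Request:
{"method": "drive_tool", "body": {"rows": [[[0.05, -0.018, 0.051, 0, 0.019, 0, 0], [0.046, -0.018, 0.054, 0, 0.02, 0, 0], [0.043, -0.018, 0.057, 0, 0.019, 0, 0], [0.04, -0.018, 0.059, 0, 0.02, 0, 0], [0.036, -0.018, 0.062, 0, 0.019, 0, 0]]]}}

```text
t: 10.35
eef_pos: [493.3, -211.1, 193.6]
tcp_rot: [-3.139, -0.445, -0.729]
ft_force: [-0.3, -0.7, 0.9]
opening: 0.005
grip_force: 0.0
```

Request:
{"method": "drive_tool", "body": {"rows": [[[0.032, -0.018, 0.064, 0, 0.02, -0.001, 0], [0.028, -0.018, 0.065, 0, 0.019, 0, 0], [0.024, -0.018, 0.068, 0, 0.02, 0, 0], [0.02, -0.017, 0.068, 0, 0.019, 0, 0], [0.016, -0.018, 0.07, 0, 0.02, 0, 0]]]}}

```text
t: 10.98
eef_pos: [536.9, -304.6, 190.6]
tcp_rot: [3.068, -0.658, -0.576]
ft_force: [0.2, -0.2, 0.2]
opening: 0.004
grip_force: 0.0
```

```bash
python3 - <<'E'
from m import *
np.set_printoptions(precision=3,suppress=True)
s=env.state();print(s["t"],s["joints"],s["eef_pos"],s["tcp_rot"],uv())
p,R=tip(15,44,80);plan([(p,R,6,0)])
E
```

```text
10.975 [-0.599  0.409  2.046 -1.133  0.066  2.684] [ 536.934 -304.622  190.632] [ 3.068 -0.658 -0.576] [ 63.038 -18.659 108.019]
[[-0.029,-0.045,0.018,-0.001,0.005,0.006,0],[-0.03,-0.045,0.017,-0.002,0.004,0.007,0],[-0.031,-0.045,0.017,-0.001,0.005,0.006,0],[-0.032,-0.044,0.016,-0.001,0.005,0.006,0],[-0.034,-0.043,0.015,-0.001,0.004,0.006,0]]
[[-0.034,-0.042,0.015,-0.002,0.005,0.007,0]]
end [ 560.4 -241.3  139. ] [-3.141 -0.751 -0.728]
```

The wrist took the j4-negative branch and stuck at its limit. I'll back off to a smaller lean, flip through the positive side with the tool yawed left, then yaw back.

```bash
python3 - <<'E'
from m import *
s=plan([(np.array([530,-270,235.]),rot(12,-.5),7,0)])
print();plan([(np.array([530,-260,240.]),rot(14,-.12),3,0),(np.array([530,-260,240.]),rot(52,-.12),7,0)],s)
E
```

```text
[[0.004,-0.012,-0.03,0.005,-0.02,-0.004,0],[0.003,-0.013,-0.029,0.005,-0.021,-0.004,0],[0.001,-0.013,-0.03,0.004,-0.02,-0.004,0],[-0.001,-0.014,-0.029,0.005,-0.02,-0.004,0],[-0.002,-0.014,-0.03,0.005,-0.02,-0.003,0]]
[[-0.005,-0.014,-0.028,0.005,-0.021,-0.004,0],[-0.006,-0.015,-0.028,0.004,-0.02,-0.004,0]]
end [ 529.9 -270.   234.9] [ 3.141 -0.209 -0.501]

[[-0.005,-0.012,-0.008,0.009,0.004,-0.039,0],[-0.003,-0.012,-0.008,0.009,0.003,-0.04,0],[-0.001,-0.013,-0.007,0.009,0.004,-0.039,0],[0.0,0.0,0.0,0.0,0.03,0.0,0],[0.0,0.0,0.0,0.0,0.03,0.0,0]]
[[0.0,0.0,0.0,0.0,0.031,0.0,0],[0.0,0.0,0.0,0.0,0.03,0.0,0],[0.0,0.0,0.0,0.0,0.03,0.0,0],[0.0,0.0,0.0,0.0,0.03,0.0,0],[0.0,0.0,0.0,0.0,0.03,0.0,0]]
end [ 530.1 -260.   240. ] [ 3.14  -0.907 -0.119]
```

Request:
{"method": "drive_tool", "body": {"rows": [[[0.004, -0.012, -0.03, 0.005, -0.02, -0.004, 0], [0.003, -0.013, -0.029, 0.005, -0.021, -0.004, 0], [0.001, -0.013, -0.03, 0.004, -0.02, -0.004, 0], [-0.001, -0.014, -0.029, 0.005, -0.02, -0.004, 0], [-0.002, -0.014, -0.03, 0.005, -0.02, -0.003, 0]]]}}

```text
t: 11.6
eef_pos: [529.9, -290.4, 214.3]
tcp_rot: [3.078, -0.426, -0.546]
ft_force: [-0.6, -0.5, -0.9]
opening: 0.002
grip_force: 0.0
```

Request:
{"method": "drive_tool", "body": {"rows": [[[-0.005, -0.014, -0.028, 0.005, -0.021, -0.004, 0], [-0.006, -0.015, -0.028, 0.004, -0.02, -0.004, 0]]]}}

```text
t: 11.85
eef_pos: [527.4, -279.6, 225.8]
tcp_rot: [3.099, -0.296, -0.527]
ft_force: [-0.9, 0.6, -0.1]
opening: 0.004
grip_force: 0.0
```

```bash
python3 - <<'E'
from m import *
np.set_printoptions(precision=3,suppress=True)
s=env.state();print(s["t"],s["joints"],s["eef_pos"],s["tcp_rot"])
plan([(np.array([530,-260,240.]),rot(14,-.12),5,0),(np.array([530,-260,240.]),rot(52,-.12),10,0)])
E
```

```text
11.85 [-0.588  0.37   1.828 -0.042  0.646  1.546] [ 527.368 -279.633  225.76 ] [ 3.099 -0.296 -0.527]
[[-0.002,-0.014,-0.013,0.01,-0.003,-0.025,0],[-0.002,-0.015,-0.013,0.009,-0.002,-0.025,0],[0.0,-0.015,-0.012,0.01,-0.003,-0.025,0],[0.0,-0.015,-0.012,0.009,-0.003,-0.025,0],[0.002,-0.016,-0.012,0.01,-0.002,-0.025,0]]
[[0.0,0.0,0.0,0.0,0.021,0.0,0],[0.0,0.0,0.0,0.0,0.021,0.0,0],[0.0,0.0,0.0,0.0,0.021,0.0,0],[0.0,0.0,0.0,0.0,0.021,0.0,0],[0.0,0.0,0.0,0.0,0.021,0.0,0]]
[[0.0,0.0,0.0,0.0,0.021,0.0,0],[0.0,0.0,0.0,0.0,0.021,0.0,0],[0.0,0.0,0.0,0.0,0.022,0.0,0],[0.0,0.0,0.0,0.0,0.021,0.0,0],[0.0,0.0,0.0,0.0,0.021,0.0,0]]
end [ 530. -260.  240.] [-3.142 -0.909 -0.12 ]
```

Request:
{"method": "drive_tool", "body": {"rows": [[[-0.002, -0.014, -0.013, 0.01, -0.003, -0.025, 0], [-0.002, -0.015, -0.013, 0.009, -0.002, -0.025, 0], [0, -0.015, -0.012, 0.01, -0.003, -0.025, 0], [0, -0.015, -0.012, 0.009, -0.003, -0.025, 0], [0.002, -0.016, -0.012, 0.01, -0.002, -0.025, 0]]]}}

```text
t: 12.48
eef_pos: [530.0, -260.0, 239.8]
tcp_rot: [3.141, -0.247, -0.118]
ft_force: [-0.2, 0.1, -0.3]
opening: 0.002
grip_force: 0.0
```

Request:
{"method": "drive_tool", "body": {"rows": [[[0, 0, 0, 0, 0.021, 0, 0], [0, 0, 0, 0, 0.021, 0, 0], [0, 0, 0, 0, 0.021, 0, 0], [0, 0, 0, 0, 0.021, 0, 0], [0, 0, 0, 0, 0.021, 0, 0]]]}}

```text
t: 13.1
eef_pos: [530.0, -260.3, 239.9]
tcp_rot: [3.139, -0.58, -0.12]
ft_force: [-0.1, 0.8, 0.0]
opening: 0.004
grip_force: 0.0
```

Request:
{"method": "drive_tool", "body": {"rows": [[[0, 0, 0, 0, 0.021, 0, 0], [0, 0, 0, 0, 0.021, 0, 0], [0, 0, 0, 0, 0.022, 0, 0], [0, 0, 0, 0, 0.021, 0, 0], [0, 0, 0, 0, 0.021, 0, 0]]]}}

```text
t: 13.72
eef_pos: [530.0, -260.7, 240.1]
tcp_rot: [3.137, -0.914, -0.118]
ft_force: [-0.0, 0.3, 0.1]
opening: 0.005
grip_force: 0.0
```

```bash
python3 - <<'E'
from m import *
np.set_printoptions(precision=3,suppress=True)
s=env.state();print(s["t"],s["joints"],s["eef_pos"],s["tcp_rot"])
p,R=tip(15,44,80);print(p)
plan([(np.array([530,-255,220.]),rot(50,-.726),8,0),(p,R,5,0)])
E
```

```text
13.725 [-0.782  0.334  2.173  1.856  0.529 -0.773] [ 530.04  -260.678  240.103] [ 3.137 -0.914 -0.118]
[ 560.394 -241.187  139.032]
[[-0.008,-0.003,0.006,-0.019,-0.002,0.015,0],[-0.008,-0.003,0.006,-0.018,-0.001,0.015,0],[-0.009,-0.002,0.005,-0.019,-0.002,0.016,0],[-0.008,-0.003,0.006,-0.019,-0.001,0.015,0],[-0.009,-0.002,0.005,-0.018,-0.002,0.015,0]]
[[-0.009,-0.003,0.005,-0.019,-0.002,0.015,0],[-0.008,-0.002,0.005,-0.019,-0.001,0.015,0],[-0.009,-0.003,0.006,-0.018,-0.002,0.015,0],[-0.043,-0.024,0.05,0.0,-0.008,0.0,0],[-0.041,-0.025,0.051,0.0,-0.008,0.0,0]]
[[-0.04,-0.024,0.052,0.0,-0.007,0.0,0],[-0.039,-0.024,0.053,0.0,-0.008,0.0,0],[-0.038,-0.025,0.053,0.0,-0.008,0.0,0]]
end [ 560.4 -241.   139.1] [-3.142 -0.75  -0.724]
```

Flipped to the positive side. Now I'll yaw back.

Request:
{"method": "drive_tool", "body": {"rows": [[[-0.008, -0.003, 0.006, -0.019, -0.002, 0.015, 0], [-0.008, -0.003, 0.006, -0.018, -0.001, 0.015, 0], [-0.009, -0.002, 0.005, -0.019, -0.002, 0.016, 0], [-0.008, -0.003, 0.006, -0.019, -0.001, 0.015, 0], [-0.009, -0.002, 0.005, -0.018, -0.002, 0.015, 0]]]}}

```text
t: 14.35
eef_pos: [529.9, -256.8, 227.2]
tcp_rot: [-3.137, -0.885, -0.504]
ft_force: [-0.3, -1.1, 0.2]
opening: 0.005
grip_force: 0.0
```

Request:
{"method": "drive_tool", "body": {"rows": [[[-0.009, -0.003, 0.005, -0.019, -0.002, 0.015, 0], [-0.008, -0.002, 0.005, -0.019, -0.001, 0.015, 0], [-0.009, -0.003, 0.006, -0.018, -0.002, 0.015, 0], [0, 0, 0, 0, 0, 0, 0]]]}}

```text
t: 14.85
eef_pos: [530.9, -254.7, 220.8]
tcp_rot: [-3.141, -0.874, -0.7]
ft_force: [0.4, -0.0, 0.8]
opening: 0.007
grip_force: 0.0
```

```bash
python3 - <<'E'
from m import *
np.set_printoptions(precision=3,suppress=True)
s=env.state();print(s["t"],s["joints"],s["eef_pos"],s["tcp_rot"])
p,R=tip(20,44,50);q,_=tip(20,44,20)
plan([(p,R,6,0),(q,R,3,0)])
E
```

```text
14.85 [-0.491  0.353  2.191  3.691  0.309 -1.964] [ 530.91  -254.748  220.8  ] [-3.141 -0.874 -0.7  ]
[[-0.038,-0.019,0.062,-0.001,-0.007,0.001,0],[-0.036,-0.019,0.063,-0.001,-0.006,0.001,0],[-0.036,-0.02,0.064,-0.001,-0.007,0.001,0],[-0.034,-0.019,0.064,-0.001,-0.006,0.001,0],[-0.033,-0.02,0.065,-0.001,-0.007,0.001,0]]
[[-0.031,-0.019,0.066,-0.001,-0.006,0.001,0],[-0.006,0.0,0.039,0.0,0.0,0.0,0],[-0.005,0.0,0.04,0.0,0.0,0.0,0],[-0.006,0.0,0.039,0.0,0.0,0.0,0]]
end [ 589.1 -266.8   92.8] [-3.14  -0.751 -0.727]
```

```bash
sed -i 's/LEAN=43/LEAN=45/' m.py; python3 - <<'E'
from m import *
p,R=tip(20,44,50);q,_=tip(20,44,20)
plan([(p,R,6,0),(q,R,3,0)])
E
```

```text
[[-0.038,-0.019,0.062,-0.001,-0.005,0.001,0],[-0.038,-0.019,0.063,-0.001,-0.004,0.001,0],[-0.036,-0.02,0.063,-0.001,-0.005,0.001,0],[-0.036,-0.019,0.064,-0.001,-0.005,0.001,0],[-0.035,-0.02,0.064,-0.001,-0.004,0.001,0]]
[[-0.034,-0.019,0.064,-0.001,-0.005,0.001,0],[-0.007,0.0,0.04,0.0,0.0,0.0,0],[-0.007,0.0,0.039,0.0,0.0,0.0,0],[-0.007,0.0,0.04,0.0,0.0,0.0,0]]
end [ 588.8 -266.5   92.1] [-3.14  -0.786 -0.728]
```

Request:
{"method": "drive_tool", "body": {"rows": [[[-0.038, -0.019, 0.062, -0.001, -0.005, 0.001, 0], [-0.038, -0.019, 0.063, -0.001, -0.004, 0.001, 0], [-0.036, -0.02, 0.063, -0.001, -0.005, 0.001, 0], [-0.036, -0.019, 0.064, -0.001, -0.005, 0.001, 0], [-0.035, -0.02, 0.064, -0.001, -0.004, 0.001, 0]]]}}

```text
t: 15.48
eef_pos: [568.2, -255.7, 133.6]
tcp_rot: [-3.14, -0.801, -0.721]
ft_force: [0.8, 0.6, -0.0]
opening: 0.005
grip_force: 0.0
```

Request:
{"method": "drive_tool", "body": {"rows": [[[-0.034, -0.019, 0.064, -0.001, -0.005, 0.001, 0], [-0.007, 0, 0.04, 0, 0, 0, 0], [-0.007, 0, 0.039, 0, 0, 0, 0], [0, 0, 0, 0, 0, 0, 0]]]}}

```text
t: 15.98
eef_pos: [583.2, -263.7, 99.7]
tcp_rot: [-3.141, -0.784, -0.729]
ft_force: [-1.1, -1.0, -0.2]
opening: 0.006
grip_force: 0.0
```

```bash
python3 - <<'E'
from m import *
np.set_printoptions(precision=3,suppress=True)
s=env.state();print(s["t"],s["joints"],s["eef_pos"],s["tcp_rot"],uv(),s["ft_force"])
S=env.read_camera("side");T=env.read_camera("top")
c=np.zeros((400,800,3),np.uint8)
for p,o in((T,0),(S,400)):
    im=p["color"];x,y=map(int,proj(face(15,30,12),p));x0,y0=x-40,y-40
    c[:,o:o+400]=cv2.resize(im[y0:y0+80,x0:x0+80],(400,400),interpolation=cv2.INTER_CUBIC)
cv2.imwrite("pics/lev.png",np.clip(c*1.5,0,255).astype(np.uint8))
p,R=tip(20,44,6);q,_=tip(9.5,44,6)
plan([(p,R,3,0),(q,R,4,0)])
E
```

```text
15.975 [-0.452  0.625  2.106  3.656  0.401 -1.852] [ 583.191 -263.749   99.72 ] [-3.141 -0.784 -0.729] [19.322 42.242 29.528] [-1.127 -1.028 -0.24 ]
[[-0.005,-0.002,0.032,0.0,0.0,0.0,0],[-0.005,-0.003,0.032,0.0,0.0,0.0,0],[-0.005,-0.002,0.032,0.0,0.0,-0.001,0],[-0.01,0.0,-0.002,0.0,0.0,0.0,0],[-0.011,0.0,-0.002,0.0,0.0,0.0,0]]
[[-0.01,0.0,-0.002,0.0,0.0,0.0,0],[-0.01,0.0,-0.002,0.0,0.0,0.0,0]]
end [ 588.4 -266.    74.9] [ 3.14  -0.785 -0.725]
```

View pics/lev.png

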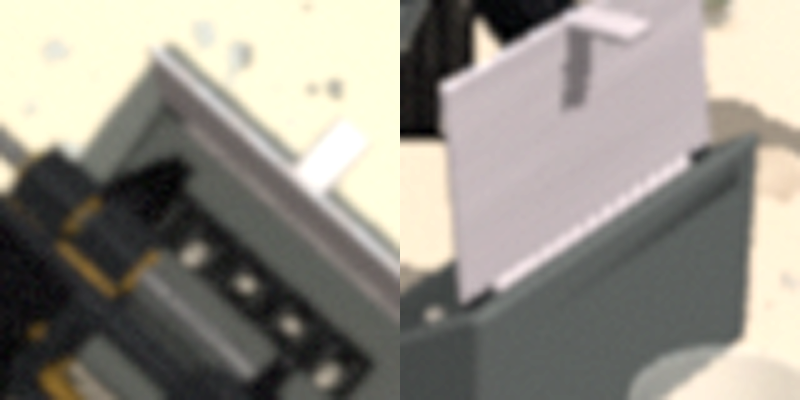

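The top view shows the fingertip over lever 1 on its upslope side, with levers 2–5 clear. Pushing down.

Request:
{"method": "drive_tool", "body": {"rows": [[[-0.005, -0.002, 0.032, 0, 0, 0, 0], [-0.005, -0.003, 0.032, 0, 0, 0, 0], [-0.005, -0.002, 0.032, 0, 0, 0, 0], [0, 0, 0, 0, 0, 0, 0]]]}}

```text
t: 16.58
eef_pos: [595.1, -271.8, 79.7]
tcp_rot: [-3.141, -0.784, -0.729]
ft_force: [0.1, -0.0, -0.1]
opening: 0.007
grip_force: 0.1
```

Request:
{"method": "drive_tool", "body": {"rows": [[[-0.01, 0, -0.002, 0, 0, 0, 0], [-0.011, 0, -0.002, 0, 0, 0, 0], [-0.01, 0, -0.002, 0, 0, 0, 0]]]}}

```text
t: 16.95
eef_pos: [590.2, -267.3, 76.5]
tcp_rot: [-3.14, -0.786, -0.729]
ft_force: [-0.2, 0.4, 0.0]
opening: 0.004
grip_force: 0.4
```

Request:
{"method": "drive_tool", "body": {"rows": [[[-0.01, 0, -0.002, 0, 0, 0, 0], [0, 0, 0, 0, 0, 0, 0]]]}}

```text
t: 17.2
eef_pos: [588.3, -265.7, 74.5]
tcp_rot: [-3.141, -0.784, -0.729]
ft_force: [0.3, -0.3, -0.4]
opening: 0.006
grip_force: 0.0
```

```bash
python3 - <<'E'
from m import *
np.set_printoptions(precision=3,suppress=True)
s=env.state();print(s["t"],s["tcp_rot"],uv(),s["ft_force"])
T=env.read_camera("top");g=T["color"].astype(int).min(2)
for i in range(1,6):
    o=[]
    for u in(-8,-6,-4,-2,0,2,4,6,8):
        x,y=proj(face(u,66-22*i,9),T);o.append(int(cv2.getRectSubPix(T["color"],(1,1),(x,y)).min()))
    print(i,o)
E
```

```text
17.2 [-3.141 -0.784 -0.729] [ 9.004 44.209  5.915] [ 0.323 -0.276 -0.431]
1 [21, 15, 8, 4, 4, 3, 7, 8, 3]
2 [70, 87, 93, 88, 75, 55, 34, 19, 16]
3 [38, 23, 21, 37, 67, 82, 76, 49, 26]
4 [37, 24, 20, 37, 64, 80, 75, 48, 27]
5 [69, 87, 93, 89, 79, 62, 38, 20, 14]
```

Request:
{"method": "drive_tool", "body": {"rows": [[[-0.006, 0, -0.001, 0, 0, 0, 0], [0, 0, 0, 0, 0, 0, 0]]]}}

```text
t: 17.5
eef_pos: [587.9, -265.3, 74.1]
tcp_rot: [-3.14, -0.786, -0.729]
ft_force: [2.4, -1.7, 1.0]
opening: 0.002
grip_force: 1.2
```

Request:
{"method": "drive_tool", "body": {"rows": [[[-0.006, 0, -0.001, 0, 0, 0, 0], [0, 0, 0, 0, 0, 0, 0]]]}}

```text
t: 17.75
eef_pos: [587.7, -265.0, 74.0]
tcp_rot: [-3.14, -0.788, -0.73]
ft_force: [5.1, -5.0, 2.7]
opening: 0.005
grip_force: 2.9
```

Request:
{"method": "drive_tool", "body": {"rows": [[[-0.006, 0, -0.001, 0, 0, 0, 0], [0, 0, 0, 0, 0, 0, 0]]]}}

```text
t: 18.0
eef_pos: [587.5, -264.9, 73.8]
tcp_rot: [-3.14, -0.791, -0.73]
ft_force: [8.0, -7.5, 4.4]
opening: 0.005
grip_force: 4.4
```

Force climbs steadily to 11 N, well beyond the snap force, so lever 1 is at its off stop. I'll retreat and check it.

Request:
{"method": "drive_tool", "body": {"rows": [[[0.035, 0, 0.005, 0, 0, 0, 0], [0.015, 0, -0.04, 0, 0, 0, 0], [0.01, 0, -0.06, 0, 0, 0, 0], [0.002, 0.13, 0, 0, 0, 0, 0], [0.002, 0.134, 0, 0, 0, 0, 0]]]}}

```text
t: 18.62
eef_pos: [536.9, -308.4, 101.0]
tcp_rot: [-3.14, -0.785, -0.728]
ft_force: [1.0, -0.3, -0.4]
opening: 0.005
grip_force: 0.0
```

```bash
cat >> m.py <<'E'
def levers():
    T=env.read_camera("top")
    for i in range(1,6):
        o=[int(cv2.getRectSubPix(T["color"],(1,1),proj(face(u,66-22*i,9),T)).min()) for u in(-8,-6,-4,-2,0,2,4,6,8)]
        print(i,o)
E
python3 - <<'E'
from m import *
np.set_printoptions(precision=3,suppress=True)
s=env.state();print(s["t"],s["joints"],uv(),s["ft_force"]);levers()
p,R=tip(20,-22,30);q,_=tip(20,-22,6);w,_=tip(8.5,-22,6)
plan([(p,R,2,0),(q,R,3,0),(w,R,4,0)])
E
```

```text
18.625 [-0.588  0.606  2.17   3.379  0.425 -1.689] [ 15.965 -21.874  33.39 ] [ 0.952 -0.303 -0.434]
1 [76, 89, 93, 87, 76, 54, 31, 19, 16]
2 [72, 88, 94, 88, 76, 55, 34, 20, 18]
3 [34, 22, 19, 37, 69, 83, 76, 50, 25]
4 [16, 13, 15, 16, 25, 30, 27, 13, 11]
5 [69, 88, 93, 89, 80, 64, 40, 22, 16]
[[0.007,-0.006,0.008,0.0,0.0,-0.001,0],[0.007,-0.006,0.008,0.001,0.0,0.0,0],[-0.005,0.0,0.031,0.0,0.0,0.0,0],[-0.006,0.0,0.032,0.0,0.0,0.0,0],[-0.005,0.0,0.031,0.0,0.0,0.0,0]]
[[-0.011,0.0,-0.002,0.0,0.0,0.0,0],[-0.012,0.0,-0.002,0.0,0.0,0.0,0],[-0.011,0.0,-0.002,0.0,0.0,0.0,0],[-0.011,0.0,-0.002,0.0,0.0,0.0,0]]
end [ 544.  -314.8   74.4] [-3.14  -0.784 -0.726]
```

Lever 1 now reads off, with the same profile as lever 2. Next is lever 4.

Request:
{"method": "drive_tool", "body": {"rows": [[[0.007, -0.001, 0.008, 0, 0, 0, 0], [0.007, -0.001, 0.008, 0, 0, 0, 0], [-0.005, 0, 0.031, 0, 0, 0, 0], [-0.006, 0, 0.032, 0, 0, 0, 0], [-0.005, 0, 0.031, 0, 0, 0, 0]]]}}

```text
t: 19.3
eef_pos: [552.5, -321.1, 79.3]
tcp_rot: [-3.141, -0.783, -0.728]
ft_force: [-0.7, 1.1, -0.7]
opening: 0.001
grip_force: 0.5
```

Request:
{"method": "drive_tool", "body": {"rows": [[[-0.011, 0, -0.002, 0, 0, 0, 0], [-0.012, 0, -0.002, 0, 0, 0, 0], [-0.011, 0, -0.002, 0, 0, 0, 0], [-0.011, 0, -0.002, 0, 0, 0, 0], [-0.006, 0, -0.001, 0, 0, 0, 0]]]}}

```text
t: 19.92
eef_pos: [544.9, -314.7, 73.5]
tcp_rot: [-3.14, -0.787, -0.729]
ft_force: [4.3, -3.1, 3.7]
opening: 0.006
grip_force: 3.6
```

Request:
{"method": "drive_tool", "body": {"rows": [[[-0.004, 0, -0.001, 0, 0, 0, 0], [0, 0, 0, 0, 0, 0, 0]]]}}

```text
t: 20.18
eef_pos: [544.8, -314.5, 73.4]
tcp_rot: [-3.14, -0.789, -0.729]
ft_force: [4.7, -3.7, 3.0]
opening: 0.007
grip_force: 4.2
```

```bash
python3 - <<'E'
from m import *
np.set_printoptions(precision=3,suppress=True)
s=env.state();print(s["t"],uv(),s["ft_force"])
E
```

```text
20.175 [  8.436 -21.192   5.112] [ 4.729 -3.685  2.989]
```

Request:
{"method": "drive_tool", "body": {"rows": [[[0.035, 0, 0.005, 0, 0, 0, 0], [0.015, 0, -0.04, 0, 0, 0, 0], [0.01, 0, -0.06, 0, 0, 0, 0], [-0.075, 0.044, -0.013, 0, 0, 0, 0], [-0.075, 0.044, -0.013, 0, 0, 0, 0]]]}}

```text
t: 20.8
eef_pos: [500.4, -304.5, 78.8]
tcp_rot: [-3.14, -0.785, -0.729]
ft_force: [-0.5, 0.8, -0.3]
opening: -0.001
grip_force: 0.0
```

```bash
python3 - <<'E'
from m import *
np.set_printoptions(precision=3,suppress=True)
s=env.state();print(s["t"],s["joints"],uv(),s["ft_force"]);levers()
p,R=tip(-18.5,-44,30);q,_=tip(-18.5,-44,6);w,_=tip(-6.5,-44,6)
plan([(p,R,2,0),(q,R,3,0),(w,R,5,0)])
E
```

```text
20.8 [-0.63   0.641  2.263  3.273  0.549 -1.613] [-21.225 -43.224  32.351] [-0.494  0.784 -0.26 ]
1 [75, 88, 93, 86, 76, 55, 32, 19, 15]
2 [72, 88, 93, 88, 78, 55, 35, 19, 18]
3 [39, 24, 20, 38, 67, 83, 76, 49, 27]
4 [66, 84, 93, 89, 79, 62, 39, 21, 16]
5 [68, 87, 93, 91, 80, 64, 40, 22, 16]
[[0.01,0.0,0.006,0.0,0.001,0.0,0],[0.011,-0.001,0.006,0.0,0.0,-0.001,0],[-0.006,0.0,0.032,0.0,0.0,0.0,0],[-0.005,0.0,0.031,0.0,0.0,0.0,0],[-0.006,0.0,0.032,0.0,0.0,0.0,0]]
[[0.01,0.0,0.002,0.0,0.0,0.0,0],[0.009,0.0,0.001,0.0,0.0,0.0,0],[0.01,0.0,0.002,0.0,0.0,0.0,0],[0.009,0.0,0.002,0.0,0.0,0.0,0],[0.01,0.0,0.001,0.0,0.0,0.0,0]]
end [ 520.2 -323.1   65.7] [ 3.14  -0.784 -0.725]
```

Lever 4 is off. Now I'll push lever 5 up from below.

Request:
{"method": "drive_tool", "body": {"rows": [[[0.01, 0, 0.006, 0, 0, 0, 0], [0.011, 0, 0.006, 0, 0, 0, 0], [-0.006, 0, 0.032, 0, 0, 0, 0], [-0.005, 0, 0.031, 0, 0, 0, 0], [-0.006, 0, 0.032, 0, 0, 0, 0]]]}}

```text
t: 21.48
eef_pos: [515.7, -317.8, 60.7]
tcp_rot: [-3.141, -0.787, -0.728]
ft_force: [-19.8, 19.5, 47.2]
opening: 0.003
grip_force: 54.6
```

Request:
{"method": "drive_tool", "body": {"rows": [[[0.01, 0, 0.002, 0, 0, 0, 0], [0.009, 0, 0.001, 0, 0, 0, 0], [0.01, 0, 0.002, 0, 0, 0, 0], [0.009, 0, 0.002, 0, 0, 0, 0], [0.01, 0, 0.001, 0, 0, 0, 0]]]}}

```text
t: 22.1
eef_pos: [521.4, -323.8, 63.9]
tcp_rot: [-3.141, -0.776, -0.73]
ft_force: [-6.8, -0.3, -12.5]
opening: 0.046
grip_force: 30.0
```

Request:
{"method": "drive_tool", "body": {"rows": [[[0.004, 0, 0.001, 0, 0, 0, 0], [0, 0, 0, 0, 0, 0, 0]]]}}

```text
t: 22.35
eef_pos: [522.2, -324.6, 64.9]
tcp_rot: [-3.141, -0.777, -0.73]
ft_force: [-7.0, -1.1, -10.9]
opening: 0.044
grip_force: 30.0
```

```bash
python3 - <<'E'
from m import *
np.set_printoptions(precision=3,suppress=True)
s=env.state();print(s["t"],uv(),s["ft_force"]);levers()
E
```

```text
22.35 [ -5.081 -43.768   4.008] [ -6.961  -1.057 -10.876]
1 [78, 91, 97, 90, 79, 55, 33, 20, 17]
2 [73, 90, 96, 90, 79, 58, 35, 19, 18]
3 [39, 25, 22, 39, 69, 84, 78, 51, 28]
4 [69, 86, 94, 92, 82, 63, 40, 21, 17]
5 [32, 25, 35, 63, 81, 78, 55, 32, 17]
```

The fingertips landed on lever 5 and spread, so they now pinch its paddle just past the middle. I'll carry it up the slope a few mm, then open slightly and lift off.

Request:
{"method": "drive_tool", "body": {"rows": [[[0.008, 0, 0, 0, 0, 0, 0], [0.008, 0, 0, 0, 0, 0, 0], [0, 0, 0, 0, 0, 0, 0.1], [0, 0, 0, 0, 0, 0, 0.1], [0, 0, 0, 0, 0, 0, 0.1]]]}}

```text
t: 23.02
eef_pos: [526.5, -327.5, 70.5]
tcp_rot: [-3.14, -0.786, -0.729]
ft_force: [0.6, -0.3, 0.3]
opening: 0.101
grip_force: 0.0
```

```bash
python3 - <<'E'
from m import *
np.set_printoptions(precision=3,suppress=True)
s=env.state();print(s["t"],uv(),s["ft_force"],s["opening"]);levers()
E
```

```text
23.025 [  2.583 -43.066   5.607] [ 0.635 -0.328  0.295] 0.10057498527170661
1 [76, 91, 96, 89, 80, 55, 32, 20, 16]
2 [73, 91, 96, 91, 79, 57, 36, 21, 17]
3 [40, 26, 22, 38, 70, 85, 79, 50, 26]
4 [68, 85, 95, 92, 82, 64, 41, 23, 18]
5 [43, 27, 23, 35, 62, 83, 76, 49, 27]
```

Lever 5 now matches lever 3 (on), so the pattern reads off, off, on, off, on. I'll lift off and unwind the wrist by the known route.

Request:
{"method": "drive_tool", "body": {"rows": [[[0.008, 0, -0.05, 0, 0, 0, 0.1], [0.01, 0, -0.06, 0, 0, 0, 0.1], [0.0, 0, -0.1, 0, 0, 0, 0.1], [0, 0, 0, 0, 0, 0, 0.1]]]}}

```text
t: 23.58
eef_pos: [500.3, -304.3, 112.1]
tcp_rot: [-3.14, -0.787, -0.729]
ft_force: [-0.7, -0.6, -0.3]
opening: 0.102
grip_force: 0.0
```

```bash
python3 - <<'E'
from m import *
np.set_printoptions(precision=3,suppress=True)
s=env.state();print(s["t"],uv(),s["joints"]);levers()
s=plan([(np.array([530,-260,225.]),rot(50,-.726),5,.4),(np.array([530,-260,240.]),rot(52,-.12),7,.4),(np.array([530,-260,240.]),rot(14,-.12),8,.4)])
plan([(np.array([560,-290,250.]),rot(10,-.726),5,.4)],s)
E
```

```text
23.575 [ -2.246 -43.063  59.828] [-0.629  0.562  2.249  3.298  0.458 -1.641]
1 [75, 88, 92, 86, 74, 52, 31, 20, 18]
2 [71, 88, 92, 87, 76, 55, 34, 20, 16]
3 [38, 24, 22, 38, 69, 82, 76, 49, 25]
4 [67, 84, 91, 88, 80, 63, 40, 20, 16]
5 [44, 28, 20, 34, 62, 81, 75, 47, 26]
[[0.06,-0.042,-0.069,0.0,0.005,0.0,0.4],[0.06,-0.043,-0.067,0.0,0.006,0.0,0.4],[0.062,-0.042,-0.067,0.0,0.005,0.0,0.4],[0.063,-0.042,-0.065,0.0,0.006,-0.001,0.4],[0.065,-0.043,-0.065,0.0,0.005,0.0,0.4]]
[[0.007,0.0,-0.005,0.021,0.002,-0.017,0.4],[0.006,0.0,-0.006,0.022,0.001,-0.018,0.4],[0.007,0.0,-0.005,0.021,0.002,-0.017,0.4],[0.006,0.0,-0.006,0.022,0.002,-0.017,0.4],[0.007,0.0,-0.005,0.021,0.001,-0.017,0.4]]
[[0.007,0.0,-0.005,0.022,0.002,-0.018,0.4],[0.006,0.0,-0.006,0.021,0.001,-0.017,0.4],[0.0,0.0,0.0,0.0,-0.026,0.0,0.4],[0.0,0.0,0.0,0.0,-0.027,0.0,0.4],[0.0,0.0,0.0,0.0,-0.026,0.0,0.4]]
[[0.0,0.0,0.0,0.0,-0.026,0.0,0.4],[0.0,0.0,0.0,0.0,-0.027,0.0,0.4],[0.0,0.0,0.0,0.0,-0.026,0.0,0.4],[0.0,0.0,0.0,0.0,-0.026,0.0,0.4],[0.0,0.0,0.0,0.0,-0.027,0.0,0.4]]
end [ 529.9 -259.9  240. ] [ 3.142 -0.244 -0.12 ]
[[0.028,0.021,-0.001,-0.008,-0.004,0.038,0.4],[0.03,0.018,-0.002,-0.008,-0.005,0.037,0.4],[0.032,0.014,-0.001,-0.008,-0.004,0.038,0.4],[0.033,0.01,-0.001,-0.008,-0.004,0.038,0.4],[0.035,0.006,-0.002,-0.008,-0.004,0.038,0.4]]
end [ 560.  -290.1  250. ] [-3.141 -0.176 -0.727]
```

Request:
{"method": "drive_tool", "body": {"rows": [[[0.06, -0.042, -0.069, 0, 0.005, 0, 0.4], [0.06, -0.043, -0.067, 0, 0.006, 0, 0.4], [0.062, -0.042, -0.067, 0, 0.005, 0, 0.4], [0.063, -0.042, -0.065, 0, 0.006, 0, 0.4], [0.065, -0.043, -0.065, 0, 0.005, 0, 0.4]]]}}

```text
t: 24.25
eef_pos: [530.6, -260.1, 224.3]
tcp_rot: [-3.14, -0.87, -0.729]
ft_force: [-0.6, -0.2, -0.4]
opening: 0.397
grip_force: 0.0
```

Request:
{"method": "drive_tool", "body": {"rows": [[[0.007, 0, -0.005, 0.021, 0.002, -0.017, 0.4], [0.006, 0, -0.006, 0.022, 0.001, -0.018, 0.4], [0.007, 0, -0.005, 0.021, 0.002, -0.017, 0.4], [0.006, 0, -0.006, 0.022, 0.002, -0.017, 0.4], [0.007, 0, -0.005, 0.021, 0.001, -0.017, 0.4]]]}}

```text
t: 24.88
eef_pos: [532.2, -261.8, 234.2]
tcp_rot: [-3.136, -0.9, -0.377]
ft_force: [0.8, -0.7, 0.3]
opening: 0.4
grip_force: 0.0
```

```bash
python3 - <<'E'
from m import *
np.set_printoptions(precision=3,suppress=True)
s=env.state();print(s["t"],s["joints"],s["eef_pos"],s["tcp_rot"])
s=plan([(np.array([530,-260,240.]),rot(52,-.12),3,.4),(np.array([530,-260,240.]),rot(14,-.12),8,.4)])
E
```

```text
24.875 [-0.668  0.328  2.2    2.406  0.35  -1.051] [ 532.238 -261.81   234.216] [-3.136 -0.9   -0.377]
[[0.004,-0.001,-0.008,0.021,0.001,-0.017,0.4],[0.004,-0.002,-0.007,0.021,0.001,-0.017,0.4],[0.004,-0.001,-0.008,0.021,0.0,-0.017,0.4],[0.0,0.0,0.0,0.0,-0.026,0.0,0.4],[0.0,0.0,0.0,0.0,-0.027,0.0,0.4]]
[[0.0,0.0,0.0,0.0,-0.026,0.0,0.4],[0.0,0.0,0.0,0.0,-0.026,0.0,0.4],[0.0,0.0,0.0,0.0,-0.027,0.0,0.4],[0.0,0.0,0.0,0.0,-0.026,0.0,0.4],[0.0,0.0,0.0,0.0,-0.026,0.001,0.4]]
[[0.0,0.0,0.001,0.0,-0.027,0.0,0.4]]
end [ 530.1 -260.1  239.9] [-3.141 -0.244 -0.121]
```

Request:
{"method": "drive_tool", "body": {"rows": [[[0.004, -0.001, -0.008, 0.021, 0.001, -0.017, 0.4], [0.004, -0.002, -0.007, 0.021, 0.001, -0.017, 0.4], [0.004, -0.001, -0.008, 0.021, 0, -0.017, 0.4], [0, 0, 0, 0, -0.026, 0, 0.4], [0, 0, 0, 0, -0.027, 0, 0.4]]]}}

```text
t: 25.5
eef_pos: [529.8, -260.4, 240.0]
tcp_rot: [-3.141, -0.747, -0.121]
ft_force: [-0.2, 0.7, -0.9]
opening: 0.403
grip_force: 0.0
```

Request:
{"method": "drive_tool", "body": {"rows": [[[0, 0, 0, 0, -0.026, 0, 0.4], [0, 0, 0, 0, -0.026, 0, 0.4], [0, 0, 0, 0, -0.027, 0, 0.4], [0, 0, 0, 0, -0.026, 0, 0.4], [0, 0, 0, 0, -0.026, 0, 0.4]]]}}

```text
t: 26.12
eef_pos: [530.0, -259.3, 239.9]
tcp_rot: [-3.139, -0.347, -0.119]
ft_force: [-0.5, 0.2, 0.2]
opening: 0.403
grip_force: 0.0
```

```bash
python3 - <<'E'
from m import *
np.set_printoptions(precision=3,suppress=True)
s=env.state();print(s["t"],s["joints"],s["eef_pos"],s["tcp_rot"]);levers()
T=env.read_camera("top");S=env.read_camera("side")
for p in(T,S):
    for d in env.place_of("cover_tab",p)[:1]: print(d["score"],world(d["at"],p))
g=np.array([599,-334.4,163.7])
plan([(g+[0,0,90],rot(8),7,.4),(g,rot(8),4,.4)])
E
```

```text
26.125 [-0.641  0.339  1.847  0.279  0.673  0.854] [ 530.032 -259.344  239.86 ] [-3.139 -0.347 -0.119]
1 [47, 47, 46, 47, 46, 46, 44, 44, 43]
2 [46, 46, 46, 46, 44, 44, 43, 42, 41]
3 [45, 46, 45, 44, 43, 42, 41, 40, 40]
4 [45, 44, 42, 42, 42, 41, 39, 40, 38]
5 [44, 44, 43, 42, 41, 40, 40, 37, 35]
0.83 [ 590.784 -324.622  163.936]
0.94 [ 585.108 -327.525  161.321]
[[0.044,0.038,0.008,-0.007,-0.009,0.027,0.4],[0.048,0.034,0.007,-0.007,-0.01,0.027,0.4],[0.051,0.03,0.006,-0.007,-0.009,0.027,0.4],[0.053,0.026,0.005,-0.007,-0.009,0.026,0.4],[0.055,0.02,0.004,-0.006,-0.009,0.027,0.4]]
[[0.057,0.016,0.003,-0.007,-0.01,0.027,0.4],[0.058,0.011,0.002,-0.007,-0.009,0.027,0.4],[-0.012,0.0,0.089,0.0,0.0,0.0,0.4],[-0.013,0.0,0.089,0.0,0.0,0.0,0.4],[-0.012,0.0,0.089,0.0,0.0,0.0,0.4]]
[[-0.013,0.001,0.089,0.0,0.0,0.0,0.4]]
end [ 598.9 -334.4  163.8] [-3.141 -0.139 -0.726]
```

The tab stands at about (588,-326,162.6). I'll regrip slightly deeper and compute the closing arc from the two earlier grip points.

Request:
{"method": "drive_tool", "body": {"rows": [[[0.044, 0.038, 0.008, -0.007, -0.009, 0.027, 0.4], [0.048, 0.034, 0.007, -0.007, -0.01, 0.027, 0.4], [0.051, 0.03, 0.006, -0.007, -0.009, 0.027, 0.4], [0.053, 0.026, 0.005, -0.007, -0.009, 0.026, 0.4], [0.055, 0.02, 0.004, -0.006, -0.009, 0.027, 0.4]]]}}

```text
t: 27.0
eef_pos: [579.3, -313.0, 250.0]
tcp_rot: [-3.126, -0.199, -0.557]
ft_force: [-0.2, -0.0, 0.2]
opening: 0.398
grip_force: 0.0
```

Request:
{"method": "drive_tool", "body": {"rows": [[[0.057, 0.016, 0.003, -0.007, -0.01, 0.027, 0.4], [0.058, 0.011, 0.002, -0.007, -0.009, 0.027, 0.4], [0, 0, 0, 0, 0, 0, 0.4]]]}}

```text
t: 27.38
eef_pos: [599.4, -334.7, 253.5]
tcp_rot: [-3.141, -0.139, -0.726]
ft_force: [-0.5, 1.3, 0.0]
opening: 0.402
grip_force: 0.0
```

```bash
python3 - <<'E'
from m import *
np.set_printoptions(precision=3,suppress=True)
s=env.state();print(s["t"],s["joints"],s["eef_pos"],s["tcp_rot"]);levers()
P0=np.array([524.7,-268.8,62.6]);P1=np.array([599,-334.4,163.7])
X=B@[1,0,0];f=lambda P:np.array([(P-ROW)@X,(P-ROW)[2]])
a0,a1=f(P0),f(P1);d=a1-a0;L=np.hypot(*d);h=(a0+a1)/2+np.array([d[1],-d[0]])/2/np.tan(1.05)
print("hinge xz fitted",h,"model",38*np.cos(a)-13.5*np.sin(a),38*np.sin(a)+13.5*np.cos(a),"r",np.hypot(*(a0-h)))
np.save("hinge.npy",h)
g=np.array([596.7,-332.4,163.7])
plan([(g+[0,0,40],rot(8),2,.4),(g,rot(8),2,.4)])
E
```

```text
27.375 [-0.599  0.516  1.465 -0.019  1.023  1.706] [ 599.411 -334.724  253.451] [-3.141 -0.139 -0.726]
1 [58, 57, 57, 57, 56, 55, 55, 56, 55]
2 [56, 55, 55, 56, 55, 55, 55, 55, 56]
3 [55, 54, 54, 55, 53, 54, 55, 53, 54]
4 [51, 52, 51, 52, 51, 50, 48, 51, 51]
5 [46, 45, 45, 45, 45, 45, 44, 45, 45]
hinge xz fitted [23.636 33.723] model 23.384495792242568 32.85445717924114 r 81.60971424174447
[[-0.019,0.0,0.098,0.0,0.0,0.0,0.4],[-0.02,0.0,0.098,0.0,0.0,0.0,0.4],[-0.011,0.0,0.079,0.0,0.0,0.0,0.4],[-0.011,0.001,0.079,0.0,0.0,0.0,0.4]]
end [ 596.6 -332.5  163.7] [-3.141 -0.138 -0.724]
```

The fitted hinge matches the model within 1 mm. Descending to grip.

Request:
{"method": "drive_tool", "body": {"rows": [[[-0.019, 0, 0.098, 0, 0, 0, 0.4], [-0.02, 0, 0.098, 0, 0, 0, 0.4], [-0.011, 0, 0.079, 0, 0, 0, 0.4], [-0.011, 0, 0.079, 0, 0, 0, 0.4]]]}}

```text
t: 27.92
eef_pos: [596.2, -332.0, 163.8]
tcp_rot: [-3.141, -0.139, -0.724]
ft_force: [0.3, -0.1, 1.1]
opening: 0.402
grip_force: 0.0
```

Request:
{"method": "drive_tool", "body": {"rows": [[[0, 0, 0, 0, 0, 0, 0], [0, 0, 0, 0, 0, 0, 0], [0, 0, 0, 0, 0, 0, 0], [0, 0, 0, 0, 0, 0, 0]]]}}

```text
t: 28.42
eef_pos: [597.4, -332.5, 165.5]
tcp_rot: [-3.141, -0.141, -0.726]
ft_force: [0.4, 0.9, 3.6]
opening: 0.134
grip_force: 30.0
```

```bash
python3 - <<'E'
from m import *
s=env.state();print(s["t"],s["eef_pos"],s["ft_force"],s["opening"],s["grip_force"])
h=np.load("hinge.npy");X=B@[1,0,0];p,R=cur();d=p-ROW;x=np.array([d@X,d[2]])-h;yy=d@Y;print(x,np.hypot(*x),yy)
w=[]
for i in range(1,21):
    t=2.1*i/20;c,s_=np.cos(t),np.sin(t);q=h+[c*x[0]-s_*x[1],s_*x[0]+c*x[1]]
    w.append((ROW+q[0]*X+yy*Y+[0,0,q[1]],rot(8),1,0))
plan(w)
E
```

```text
28.425 [ 597.43135747 -332.54234939  165.48719928] [0.44361168 0.92515135 3.60647336] 0.1338292582285653 30.00174969434738
[18.15465987 80.76434971] 82.77965848502024 0.2696050895235338
[[-0.033,0.0,-0.011,0.0,0.0,0.0,0],[-0.034,0.0,-0.007,0.0,0.0,0.0,0],[-0.035,0.0,-0.003,0.0,0.0,0.0,0],[-0.034,0.0,0.0,0.0,0.0,0.0,0],[-0.035,0.0,0.004,0.0,0.0,0.0,0]]
[[-0.034,0.0,0.007,0.0,0.0,0.0,0],[-0.033,0.0,0.011,0.0,0.0,0.0,0],[-0.032,0.0,0.015,0.0,0.0,0.0,0],[-0.03,0.0,0.017,0.0,0.0,0.0,0],[-0.028,0.0,0.021,0.0,0.0,0.0,0]]
[[-0.025,0.0,0.023,0.0,0.0,0.0,0],[-0.023,0.0,0.026,0.0,0.0,0.0,0],[-0.02,0.0,0.029,0.0,0.0,0.0,0],[-0.017,0.0,0.03,0.0,0.0,0.0,0],[-0.014,0.0,0.032,0.0,0.0,0.0,0]]
[[-0.011,0.0,0.033,0.0,0.0,0.0,0],[-0.007,0.0,0.034,0.0,0.0,0.0,0],[-0.003,0.0,0.035,0.0,0.0,0.0,0],[0.0,0.0,0.034,0.0,0.0,0.0,0],[0.004,0.0,0.035,0.0,0.0,0.0,0]]
end [ 524.8 -268.1   59.6] [-3.141 -0.141 -0.726]
```

Request:
{"method": "drive_tool", "body": {"rows": [[[-0.033, 0, -0.011, 0, 0, 0, 0], [-0.034, 0, -0.007, 0, 0, 0, 0], [-0.035, 0, -0.003, 0, 0, 0, 0], [-0.034, 0, 0, 0, 0, 0, 0], [-0.035, 0, 0.004, 0, 0, 0, 0]]]}}

```text
t: 29.05
eef_pos: [564.5, -303.7, 162.1]
tcp_rot: [3.141, -0.139, -0.726]
ft_force: [7.3, -1.6, -11.1]
opening: 0.137
grip_force: 30.0
```

Request:
{"method": "drive_tool", "body": {"rows": [[[-0.034, 0, 0.007, 0, 0, 0, 0], [-0.033, 0, 0.011, 0, 0, 0, 0], [-0.032, 0, 0.015, 0, 0, 0, 0], [-0.03, 0, 0.017, 0, 0, 0, 0], [-0.028, 0, 0.021, 0, 0, 0, 0]]]}}

```text
t: 29.68
eef_pos: [538.0, -280.3, 140.2]
tcp_rot: [3.141, -0.142, -0.726]
ft_force: [5.2, -3.4, -0.1]
opening: 0.142
grip_force: 30.0
```

Request:
{"method": "drive_tool", "body": {"rows": [[[-0.025, 0, 0.023, 0, 0, 0, 0], [-0.023, 0, 0.026, 0, 0, 0, 0], [-0.02, 0, 0.029, 0, 0, 0, 0], [-0.017, 0, 0.03, 0, 0, 0, 0], [-0.014, 0, 0.032, 0, 0, 0, 0]]]}}

```text
t: 30.3
eef_pos: [522.7, -266.8, 101.1]
tcp_rot: [3.141, -0.139, -0.726]
ft_force: [3.3, -3.5, 2.7]
opening: 0.142
grip_force: 30.0
```

Request:
{"method": "drive_tool", "body": {"rows": [[[-0.011, 0, 0.033, 0, 0, 0, 0], [-0.007, 0, 0.034, 0, 0, 0, 0], [-0.003, 0, 0.035, 0, 0, 0, 0], [0, 0, 0.034, 0, 0, 0, 0], [0.004, 0, 0.035, 0, 0, 0, 0]]]}}

```text
t: 30.92
eef_pos: [524.1, -267.9, 58.8]
tcp_rot: [3.141, -0.139, -0.726]
ft_force: [-8.6, 4.9, 31.1]
opening: 0.144
grip_force: 30.0
```

Request:
{"method": "drive_tool", "body": {"rows": [[[0, 0, 0.006, 0, 0, 0, 0], [0, 0, 0.004, 0, 0, 0, 0], [0, 0, 0, 0, 0, 0, 0]]]}}

```text
t: 31.3
eef_pos: [524.3, -268.1, 57.5]
tcp_rot: [3.141, -0.139, -0.726]
ft_force: [-6.1, 2.8, 25.5]
opening: 0.14
grip_force: 30.0
```

Request:
{"method": "drive_tool", "body": {"rows": [[[0, 0, 0, 0, 0, 0, 0.5], [0, 0, 0, 0, 0, 0, 0.5], [0, 0, -0.1, 0, 0, 0, 0.5], [0, 0, -0.2, 0, 0, 0, 0.3], [0, 0, -0.2, 0, 0, 0, 0]]]}}

```text
t: 31.92
eef_pos: [511.0, -256.2, 180.4]
tcp_rot: [3.141, -0.136, -0.726]
ft_force: [0.2, 0.1, 0.3]
opening: 0.3
grip_force: 0.0
```

```bash
python3 - <<'E'
from m import *
np.set_printoptions(precision=2,suppress=True)
s=env.state();print(s["t"],s["joints"],s["eef_pos"],s["ft_force"])
S=env.read_camera("side")
for k in("cover_tab","cover_hinge"):
    for d in env.place_of(k,S)[:1]: print(k,d["score"],world(d["at"],S))
old=cv2.imread("pics/side.png");d=cv2.absdiff(old,S["color"])[225:320,285:395].max(2);print("changed px near receiver",(d>40).sum())
c=np.hstack([cv2.resize(i[225:320,285:395],(400,345),interpolation=cv2.INTER_CUBIC) for i in(old,S["color"])])
cv2.imwrite("pics/shut.png",np.clip(c*1.3,0,255).astype(np.uint8))
b=np.array([457.,-39.,50.])
plan([(b+[0,0,80],rot(0,-.6),8,0)])
E
```

```text
31.925 [-0.57  0.44  1.83 -0.03  0.74  1.75] [ 511.   -256.19  180.39] [0.21 0.08 0.34]
cover_tab 0.75 [ 525.53 -278.09   54.92]
cover_hinge 0.85 [ 583.53 -319.66   82.77]
changed px near receiver 0
[[-0.096,-0.063,0.012,0.0,-0.006,-0.005,0],[-0.094,-0.065,0.015,0.001,-0.005,-0.005,0],[-0.093,-0.066,0.016,0.0,-0.006,-0.005,0],[-0.092,-0.067,0.017,0.0,-0.006,-0.005,0],[-0.09,-0.069,0.02,0.001,-0.005,-0.005,0]]
[[-0.089,-0.071,0.021,0.0,-0.006,-0.005,0],[-0.087,-0.071,0.023,0.0,-0.005,-0.005,0],[-0.086,-0.073,0.024,0.001,-0.006,-0.005,0]]
end [456.9 -39.  129.9] [-3.14 -0.   -0.6 ]
```

View pics/shut.png

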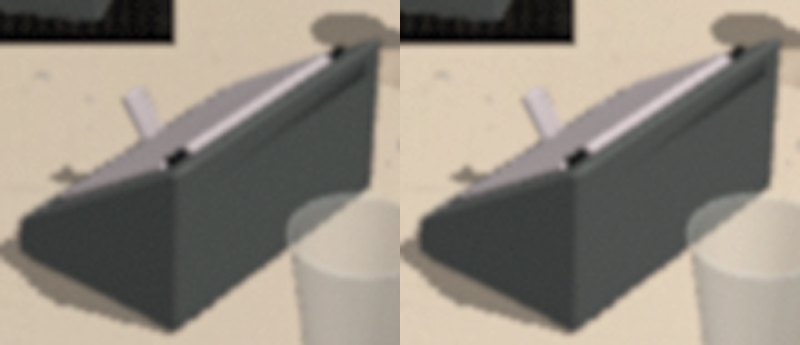

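The cover matches its shut starting view, with zero changed pixels. Now to the button.

Request:
{"method": "drive_tool", "body": {"rows": [[[-0.096, -0.063, 0.012, 0, -0.006, -0.005, 0], [-0.094, -0.065, 0.015, 0, -0.005, -0.005, 0], [-0.093, -0.066, 0.016, 0, -0.006, -0.005, 0], [-0.092, -0.067, 0.017, 0, -0.006, -0.005, 0], [-0.09, -0.069, 0.02, 0, -0.005, -0.005, 0]]]}}

```text
t: 32.7
eef_pos: [475.4, -118.3, 145.7]
tcp_rot: [3.133, -0.045, -0.646]
ft_force: [1.6, -0.3, -0.2]
opening: 0.007
grip_force: 0.0
```

Request:
{"method": "drive_tool", "body": {"rows": [[[-0.089, -0.071, 0.021, 0, -0.006, -0.005, 0], [-0.087, -0.071, 0.023, 0, -0.005, -0.005, 0], [-0.086, -0.073, 0.024, 0, -0.006, -0.005, 0], [0, 0, 0, 0, 0, 0, 0]]]}}

```text
t: 33.2
eef_pos: [454.5, -37.0, 126.5]
tcp_rot: [3.131, 0.008, -0.598]
ft_force: [0.3, 0.4, 0.1]
opening: 0.009
grip_force: 0.0
```

```bash
python3 - <<'E'
from m import *
np.set_printoptions(precision=2,suppress=True)
s=env.state();print(s["t"],s["joints"],s["eef_pos"],s["tcp_rot"],s["opening"])
b=np.array([457.,-39.,50.]);R=rot(0,-.6)
plan([(b+[0,0,22],R,3,0),(b+[0,0,14],R,2,0)])
E
```

```text
33.2 [-0.22  0.42  2.07 -0.01  0.66  1.96] [454.52 -36.97 126.51] [ 3.13  0.01 -0.6 ] 0.009300274428818023
[[0.005,0.0,0.073,0.001,0.001,0.0,0],[0.004,-0.001,0.072,0.001,0.001,0.0,0],[0.005,0.0,0.073,0.001,0.001,0.001,0],[0.0,0.0,0.016,0.0,0.0,0.0,0],[0.0,0.0,0.016,0.0,0.0,0.0,0]]
end [457.1 -38.9  64. ] [ 3.14 -0.   -0.6 ]
```

Request:
{"method": "drive_tool", "body": {"rows": [[[0.005, 0, 0.073, 0.001, 0.001, 0, 0], [0.004, 0, 0.072, 0.001, 0.001, 0, 0], [0.005, 0, 0.073, 0.001, 0.001, 0, 0], [0, 0, 0.016, 0, 0, 0, 0], [0, 0, 0.016, 0, 0, 0, 0]]]}}

```text
t: 33.83
eef_pos: [458.6, -41.3, 65.6]
tcp_rot: [3.141, -0.005, -0.601]
ft_force: [-1.5, -0.3, 3.7]
opening: 0.006
grip_force: 1.8
```

Request:
{"method": "drive_tool", "body": {"rows": [[[0, 0, 0.006, 0, 0, 0, 0], [0, 0, 0, 0, 0, 0, 0]]]}}

```text
t: 34.08
eef_pos: [458.9, -41.3, 64.5]
tcp_rot: [-3.141, -0.006, -0.601]
ft_force: [-3.1, -1.3, 4.6]
opening: 0.005
grip_force: 2.1
```

Request:
{"method": "drive_tool", "body": {"rows": [[[0, 0, 0.01, 0, 0, 0, 0], [0, 0, 0, 0, 0, 0, 0], [0, 0, 0.006, 0, 0, 0, 0], [0, 0, 0, 0, 0, 0, 0], [0, 0, 0, 0, 0, 0, 0]]]}}

```text
t: 34.7
eef_pos: [459.2, -41.3, 63.1]
tcp_rot: [-3.14, -0.008, -0.601]
ft_force: [-13.0, -0.0, 52.4]
opening: 0.005
grip_force: 27.1
```

Force rose to 52 N, so the button is hard against its stop. Releasing and retreating.

Request:
{"method": "drive_tool", "body": {"rows": [[[0, 0, -0.05, 0, 0, 0, 0], [0, 0, -0.2, 0, 0, 0, 0], [0, 0, -0.2, 0, 0, 0, 0], [0, 0, -0.1, 0, 0, 0, 0], [0, 0, 0, 0, 0, 0, 0]]]}}

```text
t: 35.33
eef_pos: [459.4, -41.0, 199.5]
tcp_rot: [-3.139, -0.011, -0.601]
ft_force: [-0.4, -0.1, -0.3]
opening: 0.002
grip_force: 0.0
```

```bash
python3 - <<'E'
from m import *
s=env.state();print(s["t"],s["eef_pos"],s["ft_force"])
S=env.read_camera("side");old=cv2.imread("pics/side.png");d=cv2.absdiff(old,S["color"]).max(2)
print("receiver",(d[235:320,285:395]>40).sum(),"jigger/spice",(d[160:245,365:425]>40).sum(),"cup",(d[275:365,360:405]>40).sum())
print(env.job_done())
E
```

```text
35.325 [459.36440639 -41.01573818 199.48522093] [-0.35585298 -0.06484997 -0.30711012]
receiver 0 jigger/spice 0 cup 0
the job is handed in; nothing more can be done
None
```

The job is handed in at 35 s, with no verdict returned: I set the receiver to off-off-on-off-on to match the call box, shut the cover, and pressed the button to its stop and released it. The cover, jigger, spice jar and measuring cup look unchanged in the side camera; I did not compare the peeler or the call box's own switches at the end.

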